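Stack the glued boxes in the lever press, release the catch and hold the press shut

TASK

The lids of three small wooden boxes have just been glued; one box already stands on the bed of the green lever press. Set the other two on it one by one, without dropping them, as one square column with the edges in line and the lids up, keeping the red safety catch on meanwhile; then flip the catch right over towards the robot, and only then pull the press lever down by its black grip until the sprung pad bears on the top box and its spring is squeezed by about half of its travel or more. Finish holding the lever down there (let go and it springs back up), and leave everything else on the bench where it is.

Things in the scene. Friction and masses are not known exactly. Their poses are not given: they have to be found in the camera images.
- box_a_mid (a point): Centre (half-way up) of the wooden box that already stands on the press bed: pale wood with a brown lid, 56 (its x) x 96 (its y) x 36 mm high, loose, about 160 g. It stands with its 56 mm side roughly along the press's x. It is the bottom of the column and stays where it is, give or take a few mm.
- box_b_mid (a point): Centre (half-way up) of a second box, identical to box_a: 56 (its x) x 96 (its y) x 36 mm high, lying flat on the bench, lid up. Grasp it across its 56 mm width. Boxes b and c may go on in either order.
- box_c_mid (a point): Centre (half-way up) of the third box, identical to box_a, lying flat on the bench on the other side of the press.
- press: Grey-green lever press bolted to the bench. Origin on the bench under the bed's centre; x points away from the robot, y left, z up. Base x -60..210, y +-85, 14 mm thick; plywood bed 110 x 130 mm (x, y), top at 20 mm. Cheeks at x 140, y +-34, 132 mm high; bearing at x 104, y -78, 58 mm high. A three-box column tops out at 128 mm. With the lever up, the space above the bed is free.
- press_bed (a point): Centre of the top of the bed board, 20 mm above the bench, axes as the press.
- press_pivot (a point): Pivot axis of the press arm (axis along the press's y), at x = 140, z = 104 mm in the press frame.
- press_lever (a joint): Swing of the press arm about press_pivot, rad: 0 = raised by its return spring (start); grows as the grip is pulled towards the robot and down; 1.31 = pad just touches a three-box column; stop at 1.425. Blocked at 0.05 to 0.1 while the catch is on. Needs 3 to 6 N at the grip, 15 to 20 N downwards with the pad squeezed. Springs back up if let go.
- lever_grip (a point): Middle of the black round grip, 20 mm thick, 98 mm long, axis along press y, 68 mm left of the 24 mm wide arm's middle plane. At joint value t it is 232 mm x cos(1.549 - t) from the pivot axis towards press -x and 232 mm x sin(1.549 - t) above it: 335 mm over the bench when raised, about 155 when pressing. Pinch it from above, fingers before and behind it; it turns between them.
- press_catch (a joint): Red safety catch, a pawl on a cross shaft that blocks the arm, rad: 0 = on, knob upright; grows as the knob swings over towards the robot (press -x) and down; 1.15 = fully over; counts as off above 0.85. Stays where left (about 1 N at the knob), jams while the lever is pulled against it. Shaft axis along press y at x = 104, z = 44 mm in the press frame.
- catch_knob (a point): Centre of the catch's red ball knob, 20 mm in diameter, 100 mm from the catch shaft's axis at the end of a 9 mm rod, on the right side of the press (y = -125 mm in the press frame). Upright at the start, 144 mm above the bench. Pinch it left and right (along press y) and follow its arc, or push it over from behind.
- press_foot (a joint): Squeeze of the sprung spindle that carries the pad, m: 0 = not squeezed, 0.020 = full travel. 4 N at first plus 1 N per mm. With a three-box column the lever's stop (1.425) gives about 0.016; each 0.014 m takes about 0.1 rad of lever.
- press_pad: Round black rubber pad, 44 mm in diameter, swivelling under the spindle, which is 140 mm from the pivot axis, over the middle of the bed when the lever is down. Origin 12 mm above the pad's face.
- glue_bottle: White glue bottle with a red cap, 62 mm in diameter, 150 mm high, origin under its centre. Leave it.
- screw_tray: Clear open tray of brass screws, 75 x 110 x 28 mm, origin under its centre. Leave it.
- drill: Grey and black cordless drill lying on its side, about 210 x 210 x 64 mm, origin under its motor. Leave it.
- hammer: Hammer, 300 mm long, lying along its x. Leave it.
- try_square: Try square, wooden stock 115 mm, steel blade 190 mm, 18 mm high, lying flat. Leave it.
- rail_piece: Planed pale wooden rail, 340 x 50 x 22 mm, lying flat. Leave it.
Mind the look-alikes: they are no part of the job. What is shaped like the part that bears box_c_mid but purple or turquoise is not meant. Leave any purple look-alike of the part that bears box_a_mid alone.

How it is judged:
On the way, in this order (a step that is already met when the one before it is completed fails the run):
1. a box stands square on the bottom box, let go, with the catch still on ((((horizontal distance between box_b_mid and box_a_mid below 0.008 m and angle between the x axis of box_b_mid and the x axis of box_a_mid, either way round below 0.12 rad and z of box_b_mid in the frame of box_a_mid between 0.032 and 0.04 m and angle between box_b_mid's own z axis and vertical below 0.1 rad) and contact force between the fingers and box_b below 0.3 N) or ((horizontal distance between box_c_mid and box_a_mid below 0.008 m and angle between the x axis of box_c_mid and the x axis of box_a_mid, either way round below 0.12 rad and z of box_c_mid in the frame of box_a_mid between 0.032 and 0.04 m and angle between box_c_mid's own z axis and vertical below 0.1 rad) and contact force between the fingers and box_c below 0.3 N)) and value of joint press_catch below 0.3 rad), for 0.2 s.
2. the third box stands square on top, let go, with the catch still on ((((horizontal distance between box_b_mid and box_a_mid below 0.008 m and angle between the x axis of box_b_mid and the x axis of box_a_mid, either way round below 0.12 rad and z of box_b_mid in the frame of box_a_mid between 0.032 and 0.04 m and angle between box_b_mid's own z axis and vertical below 0.1 rad) and (horizontal distance between box_c_mid and box_b_mid below 0.008 m and angle between the x axis of box_c_mid and the x axis of box_b_mid, either way round below 0.12 rad and z of box_c_mid in the frame of box_b_mid between 0.032 and 0.04 m and angle between box_c_mid's own z axis and vertical below 0.1 rad)) or ((horizontal distance between box_c_mid and box_a_mid below 0.008 m and angle between the x axis of box_c_mid and the x axis of box_a_mid, either way round below 0.12 rad and z of box_c_mid in the frame of box_a_mid between 0.032 and 0.04 m and angle between box_c_mid's own z axis and vertical below 0.1 rad) and (horizontal distance between box_b_mid and box_c_mid below 0.008 m and angle between the x axis of box_b_mid and the x axis of box_c_mid, either way round below 0.12 rad and z of box_b_mid in the frame of box_c_mid between 0.032 and 0.04 m and angle between box_b_mid's own z axis and vertical below 0.1 rad))) and contact force between the fingers and box_b below 0.3 N and contact force between the fingers and box_c below 0.3 N and value of joint press_catch below 0.3 rad), for 0.2 s.
3. the safety catch is flipped over while the lever is still up (value of joint press_catch above 0.85 rad and value of joint press_lever below 0.1 rad), for 0.1 s.
4. the lever is pulled down and the pad's spring is squeezed on the column (value of joint press_foot above 0.008 m and (contact force between press_pad and box_b above 8 N or contact force between press_pad and box_c above 8 N)), for 0.2 s.
At the end, for the whole second after the job is handed in: Boxes in one column on the bed: each within 8 mm and 7 degrees of the one below, box_a within 22 mm of the bed centre; catch over (above 0.85 rad); pad on the top box with over 8 N, squeezed over 8 mm; robot holding the lever (over 4 N); bystanders within 30 mm of their start (((((horizontal distance between box_b_mid and box_a_mid below 0.008 m and angle between the x axis of box_b_mid and the x axis of box_a_mid, either way round below 0.12 rad and z of box_b_mid in the frame of box_a_mid between 0.032 and 0.04 m and angle between box_b_mid's own z axis and vertical below 0.1 rad) and (horizontal distance between box_c_mid and box_b_mid below 0.008 m and angle between the x axis of box_c_mid and the x axis of box_b_mid, either way round below 0.12 rad and z of box_c_mid in the frame of box_b_mid between 0.032 and 0.04 m and angle between box_c_mid's own z axis and vertical below 0.1 rad)) and contact force between press_pad and box_c above 8 N) or (((horizontal distance between box_c_mid and box_a_mid below 0.008 m and angle between the x axis of box_c_mid and the x axis of box_a_mid, either way round below 0.12 rad and z of box_c_mid in the frame of box_a_mid between 0.032 and 0.04 m and angle between box_c_mid's own z axis and vertical below 0.1 rad) and (horizontal distance between box_b_mid and box_c_mid below 0.008 m and angle between the x axis of box_b_mid and the x axis of box_c_mid, either way round below 0.12 rad and z of box_b_mid in the frame of box_c_mid between 0.032 and 0.04 m and angle between box_b_mid's own z axis and vertical below 0.1 rad)) and contact force between press_pad and box_b above 8 N)) and horizontal distance between box_a_mid and press_bed below 0.022 m and z of box_a_mid in the frame of press_bed below 0.021 m and value of joint press_foot above 0.008 m and value of joint press_catch above 0.85 rad and contact force between any of the fingers, the arm and press_lever above 4 N and distance of each of glue_bottle, screw_tray, drill, hammer, try_square, rail_piece from where it was at the start of the episode below 0.03 m); the arm keeps its last pose, push and grip.
It fails at once if a box is dropped or flung (moves faster than 0.6 m/s while no finger holds it) ((linear speed of box_a above 0.6 m/s and contact force between the fingers and box_a below 0.3 N) or (linear speed of box_b above 0.6 m/s and contact force between the fingers and box_b below 0.3 N) or (linear speed of box_c above 0.6 m/s and contact force between the fingers and box_c below 0.3 N)).
It fails at once if a bystander on the bench is shifted by more than 30 mm (distance of any of glue_bottle, screw_tray, drill, hammer, try_square, rail_piece from where it was at the start of the episode above 0.03 m).
It also fails if it takes over 72 s, if anything falls off the work surface, if the arm or the gripper's body presses on something with over 40 N, if the wrist force passes 120 N, or if a joint passes its speed limit or range.

ROBOT

A 7-joint arm with a two-finger parallel gripper is mounted at the origin on the work surface. World frame = base frame: x ahead of the robot, y to its left, z up, the work surface at z = 0. Lengths are in m, angles in rad, forces in N, time in s.
With the tool pointing down it reaches from about 0.4 to 0.875 m from the base axis. Payload 19.3 kg.
Tool frame: the origin (TCP) lies at the very end of the fingers, on their centre line; the grasp point (between the pads) lies 19 mm behind it (env.grasp_offset is the distance from the TCP to the grasp point, in m); z points along the fingers, y is the direction in which the jaws open and shut (so a half turn about z gives the same grasp; the last joint's range is limited). The gripper opens to 85 mm and grips with 20 to 120 N. Pads are 22 mm wide; open, the fingers measure 114 mm over their backs; the gripper's body (76 mm by 85 mm) begins 54 mm behind the grasp point. The pads swing forward as they close: fully open they stand 13 mm farther back than shut.
Start: joints at [-1.235, 0.521, -0.036, 1.599, 0.021, 1.021, -0.113], TCP at [0.247, 0.574, 0.231] pointing down, gripper open.
Joint ranges: [-2.91, 2.91], [-0.3, 2.13], [-1.5, 1.42], [0.17, 2.43], [-1.26, 4.41], [0.16, 1.93], [-2.52, 2.52]. Speed limits (rad/s): [1.89, 1.89, 2.39, 2.39, 3.01, 3.01, 3.01].

INTERFACE

Orientations are given as a unit quaternion [x, y, z, w].
In Python, from cell import env, optics gives the robot as it stands.
- The arm moves only by the shell command python3 -m inch 'ROWS' [FORCE]. ROWS is JSON, a list of rows, each a list of 5 numbers: the shift along the tool's x, y, z in m, then the turn about the tool's z in rad, then the closure, from 0 (fully open) to 1 (shut). In form: [[dx, dy, dz, turn, claw], ...]. A call has 1 to 5 rows; each row is the pose to reach, as a shift and turn from the pose commanded when the call began, along the tool's axes at that moment; what a row does not reach only later rows make up. A row lasts 1/10 s, in which the tool goes at most 50 mm and 8.59 degrees, less where a joint would pass 70% of its speed; a pose out of reach is approached as far as the arm can. A call with a gripper value outside its range is refused whole. The fingers move at their own pace and stop on an object; FORCE is the grip in N (left out, the last holds). Time passes only in rows, so rows that repeat a pose let the fingers close. It gives the time, the measured TCP pose, the force and the opening at its end, in the units of the state.
- env.state(): the state, without advancing time (a new reading comes with each control period).
- optics.get_image(name): name is "side" or "top"; returns (picture, depth): 384x512x3 uint8, blue, green, red; 384x512 float32, m along the optical axis (not along the pixel's ray), 0 where there is no reading.
- optics.camera_model(name): a dict with "K" (3x3 intrinsics, pixels), "rvec" (rotation vector, rad) and "tvec" (3), from world to camera coordinates, as OpenCV has them. Camera axes: x right, y down, z forward; pixel columns grow to the right and rows downward; lengths in m; the calibration is good to about 2 mm. A picture is of the moment at which its call begins. camera_model takes no time and is no camera call.
- env.hand_in(): hands the job in, once; it reports no verdict.
The state is a dict: "t": time; "q": joint angles; "dq": joint speeds; "joint_efforts": joint torques, N m; "position": TCP position; "eef_rot": TCP orientation; "contact_force": force on the tool from outside, world axes, zero at the start; "moment": the same for the moment, N m; "grip_width": opening from 0.0 (shut) to 1.0 (fully open).
Only numpy, scipy, OpenCV 4.12 (cv2) and the standard library are available. Lean on these libraries where they do the work, as an engineer would, in place of code of your own. Each camera call takes 0.05 s, during which the arm holds its last target.

## Working session

There is one attempt and no reset: what is moved stays moved. The work goes in short steps, Python scripts to look and compute and a shell command to move; the robot and the scene stay as the last step left them, time stands still between calls to the robot, and variables do not carry over. Pictures are saved under pics/ and viewed, and the job is handed in when it is done.

```bash
ls; mkdir -p pics; python3 - <<'E'
from cell import env, optics
import cv2
s=env.state(); print(s)
for n in ("side","top"):
    p,d=optics.get_image(n); cv2.imwrite(f"pics/{n}0.png",p)
    import numpy as np
    np.save(f"pics/{n}0.npy",d)
    m=optics.camera_model(n);R=cv2.Rodrigues(m["rvec"])[0]
    print(n,m["K"].tolist(),(-R.T@m["tvec"].ravel()).round(3),R[2].round(3))
E
```

```text
pics
{'t': 0.0, 'q': array([-1.23519473,  0.52201952, -0.03633733,  1.60001849,  0.02118941,
        1.02111536, -0.11281297]), 'dq': array([ 0.00179793,  0.00073697,  0.00053105, -0.00062379,  0.00023992,
       -0.00039479, -0.0003015 ]), 'joint_efforts': array([-1.12068621e-03, -9.27115059e+01,  1.97914526e+00, -3.69927406e+01,
        1.76789862e-02,  8.44591734e-03, -3.34044933e-05]), 'position': array([0.24661027, 0.57390576, 0.23071844]), 'eef_rot': array([ 2.01521068e-01,  9.79484004e-01, -5.82125799e-04, -8.33711923e-05]), 'contact_force': array([ 0.54968895, -0.64072404,  0.04415913]), 'moment': array([0.02358474, 0.00653355, 0.01589209]), 'grip_width': 1.0004299953136877}
side [[348.18966981021947, 0.0, 254.90805825297463], [0.0, 348.18966981021947, 190.96864515416365], [0.0, 0.0, 1.0]] [-0.02  -0.604  1.001] [ 0.437  0.549 -0.712]
top [[428.4582310430402, 0.0, 251.8367844928492], [0.0, 428.4582310430402, 195.79826733077678], [0.0, 0.0, 1.0]] [0.309 0.033 1.501] [ 0.127 -0.021 -0.992]
```

View pics/top0.png

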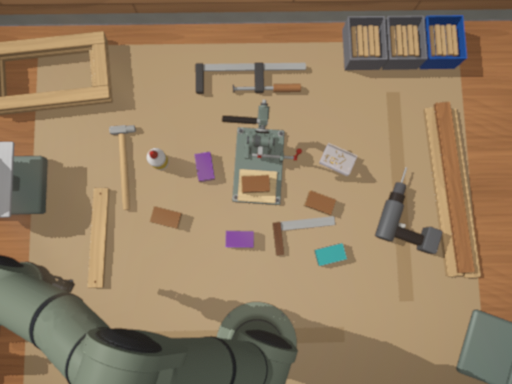

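View pics/side0.png

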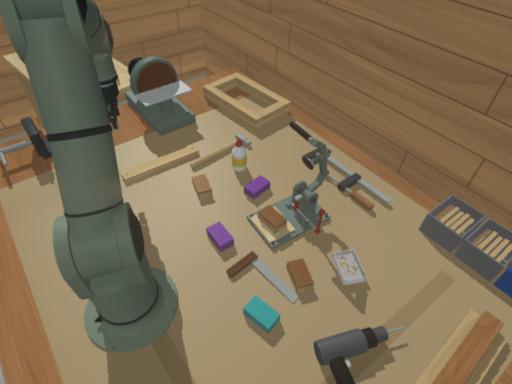

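The top view shows brown-lidded boxes at (256,184) on the bed, (166,217) left and (320,203) right. The look-alikes are purple at (205,167) and (240,240), and turquoise at (331,255). The two brown lids on the bench fit boxes b and c. Next I'll confirm them in enlarged crops and measure.

```bash
cat > h.py <<'E'
import numpy as np, cv2
from cell import env, optics
def cam(n):
    m=optics.camera_model(n);R=cv2.Rodrigues(m["rvec"])[0];return m["K"],R,np.ravel(m["tvec"])
def ray(n,px,z):
    K,R,t=cam(n);c=-R.T@t
    px=np.atleast_2d(px).astype(float)
    d=(R.T@(np.linalg.inv(K)@np.c_[px,np.ones(len(px))].T)).T
    return c+d*((z-c[2])/d[:,2])[:,None]
def proj(n,P):
    m=optics.camera_model(n);return cv2.projectPoints(np.atleast_2d(P).astype(float),m["rvec"],m["tvec"],m["K"],None)[0].reshape(-1,2)
def cloud(n,d):
    K,R,t=cam(n);v,u=np.mgrid[0:384,0:512]
    X=np.stack([(u-K[0,2])/K[0,0]*d,(v-K[1,2])/K[1,1]*d,d],-1)
    return (X-t)@R
def grab(n,tag):
    p,d=optics.get_image(n);cv2.imwrite(f"pics/{n}{tag}.png",p);np.save(f"pics/{n}{tag}.npy",d);return p,d
def load(n,tag): return cv2.imread(f"pics/{n}{tag}.png"),np.load(f"pics/{n}{tag}.npy")
def crop(p,u0,v0,u1,v1,k,f): cv2.imwrite(f"pics/{f}.png",cv2.resize(p[v0:v1,u0:u1],None,fx=k,fy=k,interpolation=cv2.INTER_CUBIC))
E
python3 - <<'E'
from h import *
p,d=load("top",0)
crop(p,140,90,360,270,3.6,"c0")
hsv=cv2.cvtColor(p,cv2.COLOR_BGR2HSV)
for u,v in [(256,184),(166,217),(320,203),(100,200),(205,167)]: print((u,v),hsv[v,u],d[v,u],cloud("top",d)[v,u].round(3))
s,ds=load("side",0)
hs=cv2.cvtColor(s,cv2.COLOR_BGR2HSV)
for u,v in [(272,215),(202,183),(300,270),(180,250)]: print((u,v),hs[v,u],cloud("side",ds)[v,u].round(3))
crop(s,180,110,380,320,2.8,"c1")
E
```

```text
(256, 184) [ 13 141 143] 1.4587201 [ 0.534 -0.012  0.06 ]
(166, 217) [ 14 133 148] 1.4642309 [0.429 0.297 0.034]
(320, 203) [ 13 142 144] 1.4778874 [ 0.467 -0.232  0.036]
(100, 200) [ 18  98 195] 1.4770792 [0.493 0.526 0.025]
(205, 167) [144 104 150] 1.4917727 [0.601 0.163 0.031]
(272, 215) [ 14 129 130] [ 0.536 -0.008  0.056]
(202, 183) [ 15 106 151] [0.429 0.297 0.038]
(300, 270) [ 14 135 127] [ 0.473 -0.227  0.037]
(180, 250) [ 19  70 176] [0.212 0.09  0.004]
```

View pics/c0.png

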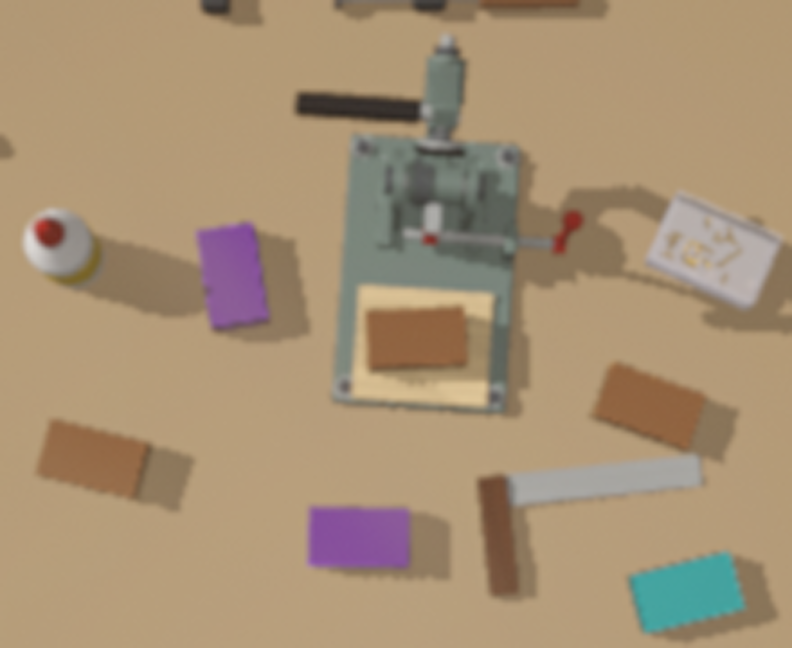

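View pics/c1.png

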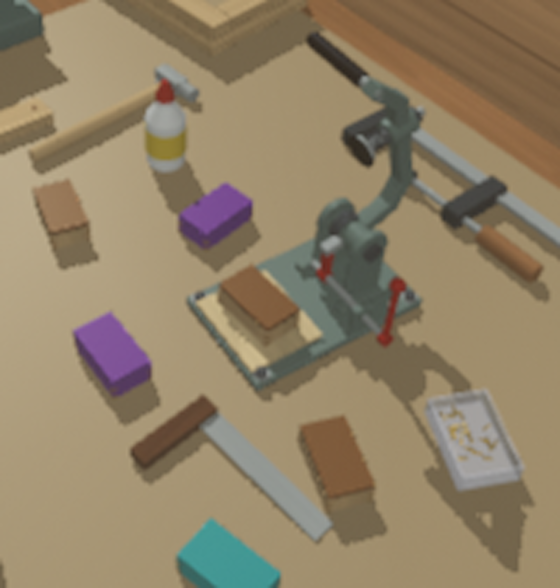

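The crops confirm it. The brown lids are at (166,217) and (320,203) in top, and box_a is at (256,184) on the bed. The try-square blade passes just below the right-hand box.

```bash
cat >> h.py <<'E'
def lid(n,p,P,z,half=22,smin=118):
    """lid pose: ray-cast mask of brown near projected P"""
    hsv=cv2.cvtColor(p,cv2.COLOR_BGR2HSV)
    m=cv2.inRange(hsv,(8,smin,90),(17,200,175))
    u,v=proj(n,[P[0],P[1],z])[0].round().astype(int)
    w=np.zeros_like(m);w[max(0,v-half):v+half,max(0,u-half):u+half]=1;m=m*w
    m=cv2.morphologyEx(m,cv2.MORPH_OPEN,np.ones((3,3)))
    c=cv2.findContours(m,cv2.RETR_EXTERNAL,cv2.CHAIN_APPROX_NONE)[0]
    c=max(c,key=cv2.contourArea)
    q=ray(n,c.reshape(-1,2),z)[:,:2]
    (cx,cy),(a,b),ang=cv2.minAreaRect((q*1000).astype(np.float32))
    # long axis direction
    if a>b: yaw=ang
    else: yaw=ang+90
    yaw=(yaw)%180  # direction of long axis, deg from world x
    mk=np.zeros_like(m);cv2.drawContours(mk,[c],-1,255,-1)
    vs,us=np.nonzero(mk);cen=ray(n,np.c_[us,vs],z)[:,:2].mean(0)
    return np.array([cx,cy])/1000,cen,max(a,b),min(a,b),yaw
E
python3 - <<'E'
from h import *
T=load("top",0)[0];S=load("side",0)[0]
for nm,P,z in [("a",(.534,-.012),.056),("b",(.429,.297),.036),("c",(.467,-.232),.036)]:
    for n,p in (("top",T),("side",S)):
        r=lid(n,p,P,z,smin=115 if n=="top" else 95);print(nm,n,*[np.round(x,4) for x in r])
E
```

```text
a top [ 0.5344 -0.0107] [ 0.5356 -0.0098] 92.2706 55.2255 88.9603
a side [ 0.5318 -0.0113] [ 0.532  -0.0117] 100.8043 61.505 92.3429
b top [0.4293 0.2988] [0.4293 0.2987] 95.0771 51.9517 74.8197
b side [0.4247 0.2977] [0.4244 0.2957] 100.2898 55.7135 74.1717
c top [ 0.4696 -0.2324] [ 0.4695 -0.2322] 95.5561 55.7591 68.4869
c side [ 0.4665 -0.2333] [ 0.4663 -0.2344] 101.1663 58.445 68.4216
```

```bash
python3 - <<'E'
from h import *
c=lambda *a: np.array(a)/3.6+np.array([140,90])
q=ray("top",[c(352,135),c(518,147),c(503,410),c(334,402)],.014);print("base corners BL,BR,FR,FL\n",q.round(4))
q=ray("top",[c(358,286),c(493,293),c(487,405),c(352,397)],.020);print("bed\n",q.round(4),q.mean(0))
print("knob",ray("top",[c(573,221)],.144),"grip mid",ray("top",[c(360,106)],.335))
d=load("top",0)[1];C=cloud("top",d)
print(C[149,299],C[120,240])
q=ray("top",[c(700,455),c(510,475),c(702,484)],.01);print("blade",q)
T=load("top",0)[0];h=cv2.cvtColor(T,cv2.COLOR_BGR2HSV)
m=cv2.inRange(h,(0,150,60),(6,255,255))|cv2.inRange(h,(174,150,60),(180,255,255))
n,l,st,ce=cv2.connectedComponentsWithStats(m)
print([(ce[i].round(1),st[i,4]) for i in range(1,n) if st[i,4]>3])
S=load("side",0)[0];h=cv2.cvtColor(S,cv2.COLOR_BGR2HSV)
m=cv2.inRange(h,(0,150,60),(6,255,255))|cv2.inRange(h,(174,150,60),(180,255,255))
n,l,st,ce=cv2.connectedComponentsWithStats(m)
print([(ce[i].round(1),st[i]) for i in range(1,n) if st[i,4]>3])
E
```

```text
base corners BL,BR,FR,FL
 [[ 0.7461  0.0468  0.014 ]
 [ 0.7312 -0.1177  0.014 ]
 [ 0.469  -0.095   0.014 ]
 [ 0.48    0.0688  0.014 ]]
bed
 [[ 0.5927  0.0435  0.02  ]
 [ 0.5834 -0.0881  0.02  ]
 [ 0.4735 -0.0792  0.02  ]
 [ 0.4838  0.0512  0.02  ]] [ 0.53334031 -0.01815734  0.02      ]
knob [[ 0.62498556 -0.15204137  0.144     ]] grip mid [[0.67496525 0.03712655 0.335     ]]
[ 0.63021486 -0.15024053  0.15531424] [0.67088366 0.03712559 0.34292484]
blade [[ 0.42173922 -0.28577861  0.01      ]
 [ 0.40601945 -0.10027655  0.01      ]
 [ 0.39354187 -0.28643136  0.01      ]]
[(array([297.3, 153.5]), np.int32(33)), (array([153.3, 154.1]), np.int32(30))]
[(array([238.6, 142.7]), array([236, 139,   6,   7,  29], dtype=int32)), (array([295.7, 205.1]), array([294, 202,   4,   8,  22], dtype=int32)), (array([319.3, 221.1]), array([315, 210,  10,  23,  57], dtype=int32))]
```

```bash
cat >> h.py <<'E'
from scipy.spatial.transform import Rotation as Ro
def go(x,y,z,jaw):
    s=env.state();R=Ro.from_quat(s["eef_rot"]).as_matrix()
    d=R.T@(np.array([x,y,z])-s["position"])
    j=np.degrees(np.arctan2(R[1,1],R[0,1]));e=(jaw-j+90)%180-90
    print("t",round(s["t"],2),"pos",s["position"].round(4),"jaw",round(j,2),"tilt",np.degrees(np.arccos(-R[2,2])).round(2),"F",s["contact_force"].round(1),"w",round(s["grip_width"],3))
    print("shift",d.round(4),"turn",round(-np.radians(e),4), "toolx",R[:2,0].round(3),"tooly",R[:2,1].round(3))
E
python3 - <<'E'
from h import *
go(.427,.298,.12,-15.5)
E
```

```text
t 0.1 pos [0.2466 0.574  0.2308] jaw 66.75 tilt 0.06 F [0.4 0.  0. ] w 1.001
shift [-0.2746 -0.1823  0.111 ] turn 1.4355 toolx [-0.919  0.395] tooly [0.395 0.919]
```

```bash
python3 -m inch '[[-0.03,-0.02,0.01,0.14,0],[-0.07,-0.045,0.025,0.28,0],[-0.11,-0.073,0.04,0.42,0],[-0.15,-0.1,0.055,0.56,0],[-0.19,-0.126,0.07,0.7,0]]' 40; python3 -c "
from h import *
go(.427,.298,.12,-15.5)"
```

```text
t: 0.6
position: [0.3713, 0.3829, 0.1613]
eef_rot: [0.528, 0.85, 0.0, 0.0]
contact_force: [0.5, 0.2, -0.6]
grip_width: 0.998
t 0.6 pos [0.3713 0.3829 0.1613] jaw 26.32 tilt 0.01 F [ 0.5  0.2 -0.6] w 0.998
shift [-0.1008  0.0123  0.0413] turn 0.7299 toolx [-0.443  0.896] tooly [0.896 0.443]
```

```bash
python3 -m inch '[[-0.02,0,0.01,0.145,0],[-0.045,0.005,0.02,0.29,0],[-0.07,0.009,0.03,0.435,0],[-0.09,0.012,0.04,0.58,0],[-0.1008,0.0123,0.0413,0.72,0]]'; python3 -c "
from h import *
go(.427,.298,.002,-15.5)
p,d=grab('top',1);crop(p,100,150,260,270,4.5,'c2');s,d=grab('side',1);crop(s,130,100,290,220,4.5,'c3')"
```

```text
t: 1.1
position: [0.4275, 0.2981, 0.1194]
eef_rot: [0.794, 0.608, -0.001, 0.0]
contact_force: [0.0, 0.8, -0.5]
grip_width: 1.0
t 1.1 pos [0.4275 0.2981 0.1194] jaw -15.06 tilt 0.1 F [ 0.   0.8 -0.5] w 1.0
shift [-1.000e-04 -4.000e-04  1.174e-01] turn 0.0077 toolx [0.26  0.966] tooly [ 0.966 -0.26 ]
```

View pics/c2.png

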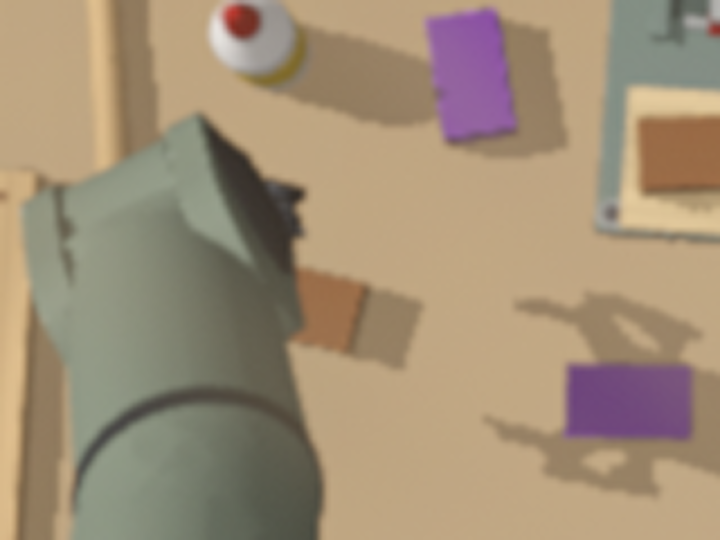

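View pics/c3.png

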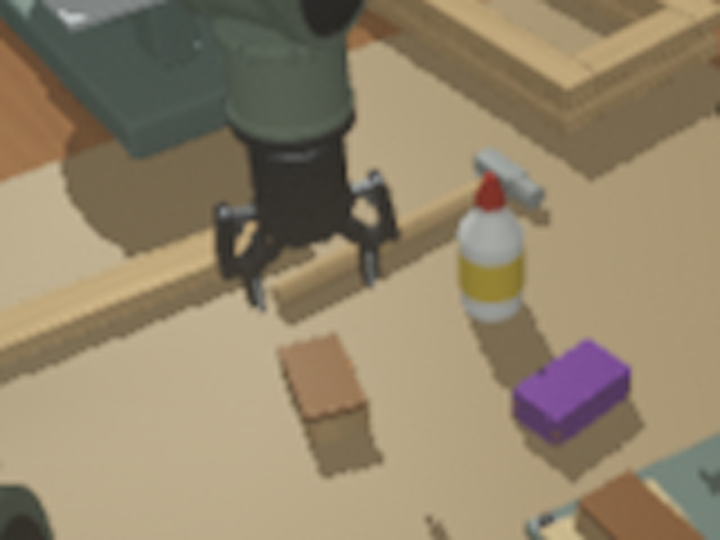

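The open fingers straddle box b in the side crop, with clear bench around it. I'll go down next.

```bash
python3 -m inch '[[0,0,0.03,0.008,0],[0,0,0.06,0.008,0],[0,0,0.085,0.008,0],[0,0,0.105,0.008,0],[0,0,0.117,0.008,0]]'; python3 -m inch '[[0,0,0,0,0],[0,0,0,0,0.3],[0,0,0,0,0.5],[0,0,0,0,0.6],[0,0,0,0,0.6]]' 40;python3 -m inch '[[0,0,0,0,0.6],[0,0,0,0,0.6]]'
```

```text
t: 1.7
position: [0.426, 0.3007, 0.0021]
eef_rot: [0.792, 0.61, -0.001, -0.0]
contact_force: [-0.1, -0.3, 0.6]
grip_width: 1.001
t: 2.2
position: [0.4273, 0.3007, 0.0046]
eef_rot: [0.794, 0.609, 0.001, -0.0]
contact_force: [-1.0, -0.4, 6.6]
grip_width: 0.65
t: 2.4
position: [0.4273, 0.3007, 0.0046]
eef_rot: [0.794, 0.609, 0.001, -0.0]
contact_force: [-1.3, -1.2, 6.0]
grip_width: 0.649
```

The closing tips touched the bench (6 N up). They would then sit level with the box's underside, so I'll re-grip about 8 mm higher so they stay clear of the lower box.

```bash
python3 -m inch '[[0,0,0,0,0.2],[0,0,-0.004,0,0.1],[0,0,-0.010,0,0.1],[0,0,-0.010,0,0.3],[0,0,-0.01,0,0.6]]' 40; python3 -m inch '[[0,0,0,0,0.6],[0,0,0,0,0.6],[0,0,0,0,0.6]]' 40;python3 -c "
from h import *
go(.427,.298,.2,0)"
```

```text
t: 2.9
position: [0.4272, 0.3004, 0.0141]
eef_rot: [0.794, 0.608, 0.0, -0.0]
contact_force: [-3.0, -1.5, 17.4]
grip_width: 0.642
t: 3.2
position: [0.4272, 0.3004, 0.0141]
eef_rot: [0.794, 0.608, 0.0, -0.0]
contact_force: [-3.6, -0.4, 17.6]
grip_width: 0.647
t 3.2 pos [0.4272 0.3004 0.0141] jaw -15.07 tilt 0.05 F [-3.6 -0.4 17.6] w 0.647
shift [-0.0022  0.0005 -0.1859] turn -0.263 toolx [0.26  0.966] tooly [ 0.966 -0.26 ]
```

```bash
python3 -m inch '[[0,0,-0.005,0,0.6],[0,0,-0.02,0,0.6],[0,0,-0.05,0,0.6],[0,0,-0.09,0,0.6],[0,0,-0.13,0,0.6]]'; python3 -m inch '[[0,0,0,0,0.6]]';python3 -c "
from h import *
go(.533,-.011,.2,0)
p,d=grab('top',2);crop(p,100,150,260,270,4.5,'c4');s,d=grab('side',2);crop(s,130,70,290,190,4.5,'c5')"
```

```text
t: 3.7
position: [0.4265, 0.2997, 0.1447]
eef_rot: [0.794, 0.608, -0.001, 0.0]
contact_force: [1.5, 1.0, -1.0]
grip_width: 0.648
t: 3.8
position: [0.4286, 0.3012, 0.1478]
eef_rot: [0.794, 0.608, 0.003, -0.0]
contact_force: [-0.1, -0.3, -1.5]
grip_width: 0.643
t 3.8 pos [0.4286 0.3012 0.1478] jaw -15.09 tilt 0.36 F [-0.1 -0.3 -1.5] w 0.643
shift [-0.274   0.1823 -0.053 ] turn -0.2634 toolx [0.26  0.965] tooly [ 0.965 -0.26 ]
```

View pics/c5.png

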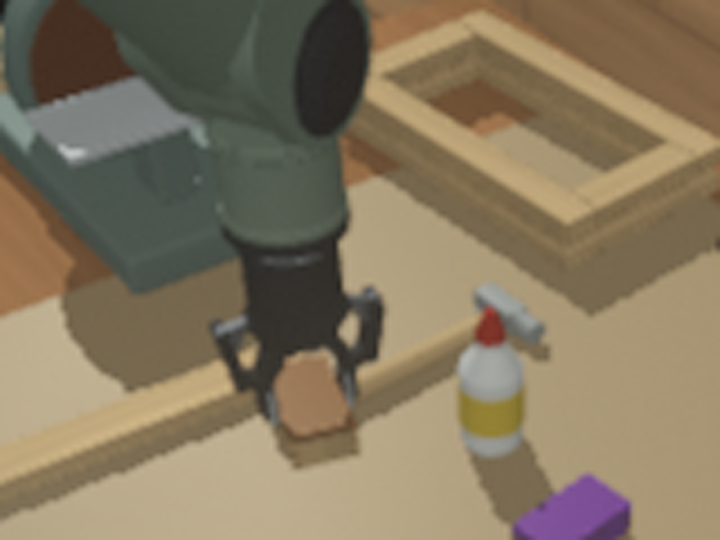

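View pics/c4.png

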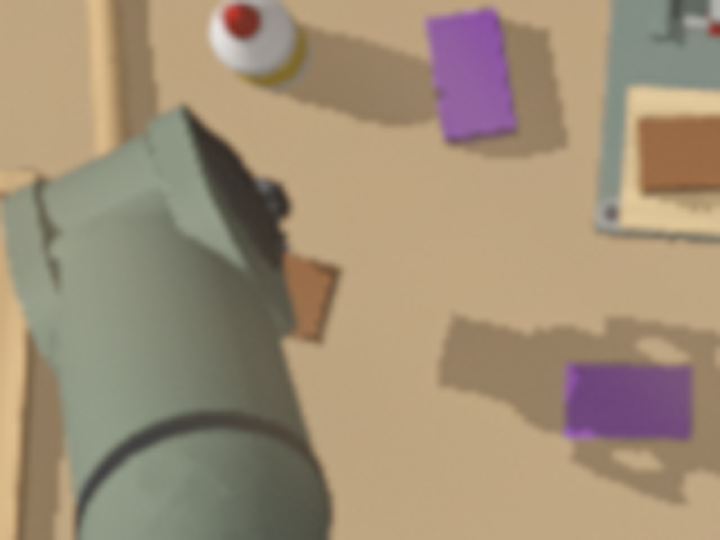

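Box b is held level. Before moving over the press, I'll check how far the wrist reaches past the TCP and at what height, so it clears the raised lever.

```bash
python3 - <<'E'
from h import *
for n in("top","side"):
    C=cloud(n,load(n,2)[1]);D=load(n,2)[1]
    m=(D>0)&(C[...,2]>.17)&(np.hypot(C[...,0]-.43,C[...,1]-.30)<.2)
    P=C[m]; a=np.radians(35); r=(P[:,0]-.4286)*np.cos(a)+(P[:,1]-.3012)*np.sin(a); s=-(P[:,0]-.4286)*np.sin(a)+(P[:,1]-.3012)*np.cos(a)
    for lo in np.arange(.17,.6,.04):
        k=(P[:,2]>=lo)&(P[:,2]<lo+.04)
        if k.any(): print(n,round(lo-.148,2),k.sum(),"fwd",r[k].max().round(3),"side",s[k].min().round(3),s[k].max().round(3))
E
```

```text
top 0.02 68 fwd 0.031 side -0.054 -0.005
top 0.06 20 fwd 0.032 side -0.06 -0.036
top 0.1 18 fwd 0.044 side -0.059 -0.049
top 0.18 8 fwd -0.01 side -0.048 -0.04
top 0.26 2 fwd -0.042 side -0.051 -0.049
top 0.3 83 fwd 0.057 side -0.068 0.024
top 0.34 731 fwd 0.057 side -0.067 0.047
top 0.38 822 fwd 0.029 side -0.057 0.058
top 0.42 633 fwd -0.012 side -0.044 0.054
side 0.02 177 fwd 0.049 side -0.051 0.041
side 0.06 235 fwd 0.04 side -0.056 0.049
side 0.1 208 fwd 0.046 side -0.056 0.06
side 0.14 203 fwd 0.014 side -0.037 0.031
side 0.18 264 fwd 0.021 side -0.046 0.046
side 0.22 311 fwd 0.014 side -0.045 0.038
side 0.26 318 fwd 0.041 side -0.061 0.057
side 0.3 413 fwd 0.044 side -0.066 0.065
side 0.34 560 fwd 0.043 side -0.065 0.064
side 0.38 542 fwd 0.009 side -0.054 0.035
side 0.42 550 fwd -0.036 side -0.042 0.039
```

Forward reach is about 60 mm, so it is clear of the lever, which is 140 mm ahead. I'll move to (0.533, −0.009) at z 0.2.

```bash
python3 -m inch '[[-0.02,0.01,-0.02,0,0.6],[-0.05,0.03,-0.04,-0.03,0.6],[-0.085,0.055,-0.05,-0.08,0.6],[-0.12,0.08,-0.053,-0.14,0.6],[-0.155,0.105,-0.053,-0.2,0.6]]'; python3 -c "
from h import *
go(.533,-.009,.2,0)"
```

```text
t: 4.4
position: [0.488, 0.1216, 0.1959]
eef_rot: [0.728, 0.686, -0.0, -0.0]
contact_force: [0.6, 1.7, -1.3]
grip_width: 0.644
t 4.4 pos [0.488  0.1216 0.1959] jaw -3.44 tilt 0.05 F [ 0.6  1.7 -1.3] w 0.644
shift [-0.1277  0.0528 -0.0041] turn -0.0601 toolx [0.06  0.998] tooly [ 0.998 -0.06 ]
```

```bash
python3 -m inch '[[-0.035,0.015,0,-0.02,0.6],[-0.07,0.03,0,-0.04,0.6],[-0.1,0.042,0,-0.06,0.6],[-0.12,0.05,0,-0.06,0.6],[-0.1277,0.0528,0,-0.06,0.6]]'; python3 -m inch '[[0,0,0,0,0.6],[0,0,0,0,0.6]]';python3 -c "
from h import *
go(.533,-.009,.1,0)
p,d=grab('top',3);crop(p,190,100,350,220,4.5,'c6');s,d=grab('side',3);crop(s,200,100,360,260,3.7,'c7')"
```

```text
t: 4.9
position: [0.5324, -0.01, 0.1952]
eef_rot: [0.709, 0.705, -0.001, -0.0]
contact_force: [0.4, 0.3, -1.5]
grip_width: 0.648
t: 5.1
position: [0.5321, -0.0065, 0.1958]
eef_rot: [0.708, 0.706, -0.0, -0.001]
contact_force: [0.2, 0.4, -0.4]
grip_width: 0.65
t 5.1 pos [ 0.5321 -0.0065  0.1958] jaw -0.12 tilt 0.08 F [ 0.2  0.4 -0.4] w 0.65
shift [-0.0025  0.001   0.0958] turn -0.0022 toolx [0.002 1.   ] tooly [ 1.    -0.002]
```

View pics/c6.png

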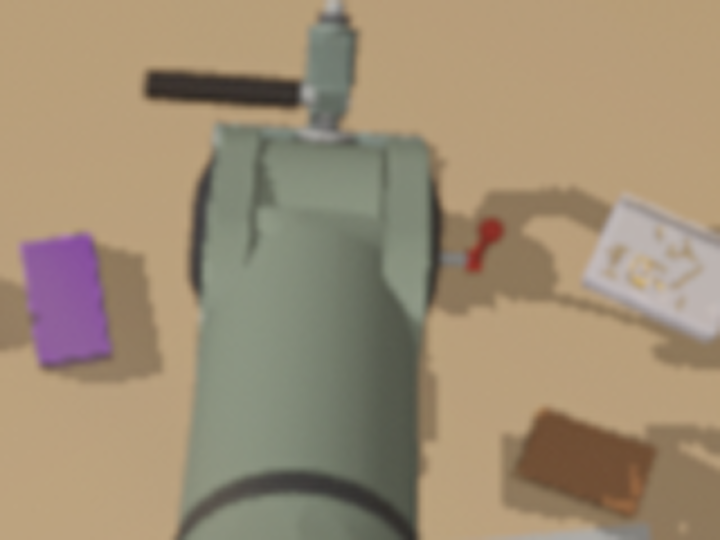

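View pics/c7.png

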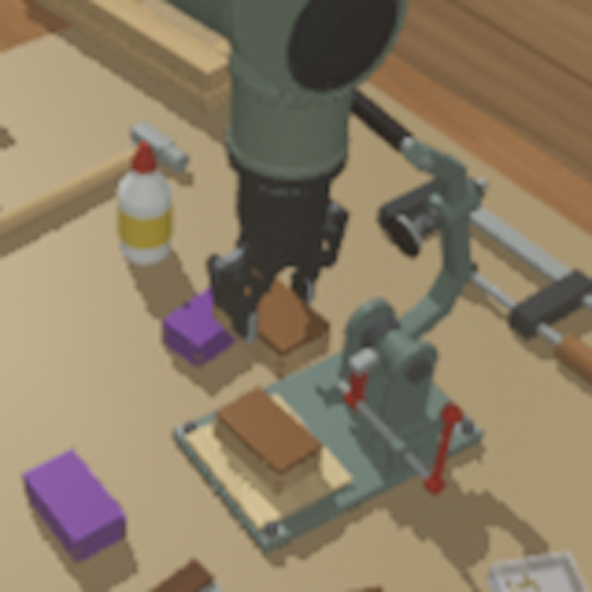

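```bash
python3 -m inch '[[-0.0025,0.001,0.03,0,0.6],[-0.0025,0.001,0.06,0,0.6],[-0.0025,0.001,0.085,0,0.6],[-0.0025,0.001,0.105,0,0.6],[-0.0025,0.001,0.114,0,0.6]]'; python3 -m inch '[[0,0,0,0,0.6],[0,0,0,0,0.6]]';python3 -c "
from h import *
go(.533,-.009,.07,0)
s,d=grab('side',4);crop(s,230,160,330,260,5.8,'c8')"
```

```text
t: 5.7
position: [0.5328, -0.0091, 0.0809]
eef_rot: [0.708, 0.707, -0.001, -0.001]
contact_force: [0.4, 0.2, -0.7]
grip_width: 0.646
t: 5.9
position: [0.5339, -0.0098, 0.0832]
eef_rot: [0.708, 0.706, 0.0, 0.0]
contact_force: [-0.4, -0.8, -1.4]
grip_width: 0.646
t 5.9 pos [ 0.5339 -0.0098  0.0832] jaw -0.15 tilt 0.04 F [-0.4 -0.8 -1.4] w 0.646
shift [ 0.0008 -0.001   0.0132] turn -0.0026 toolx [0.003 1.   ] tooly [ 1.    -0.003]
```

View pics/c8.png

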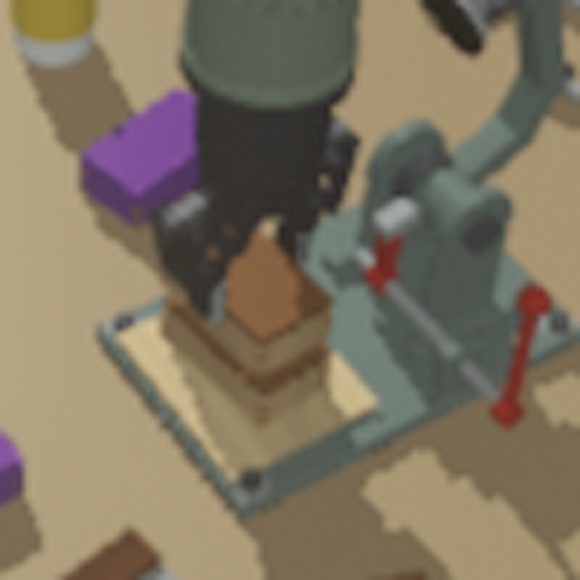

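The side crop shows box b directly above box_a, with front corners at x≈265 and 262 in the crop (about 1.5 mm apart). I'll lower gently.

```bash
python3 -m inch '[[0,-0.001,0.005,0,0.6],[0,-0.001,0.009,0,0.6],[0,-0.001,0.011,0,0.6],[0,-0.001,0.012,0,0.6]]'; python3 -m inch '[[0,0,0,0,0.6],[0,0,0,0,0.6]]'
```

```text
t: 6.35
position: [0.5326, -0.0101, 0.0703]
eef_rot: [0.708, 0.706, -0.0, -0.0]
contact_force: [0.5, 0.1, -1.2]
grip_width: 0.646
t: 6.55
position: [0.5326, -0.0101, 0.0705]
eef_rot: [0.708, 0.706, -0.0, 0.0]
contact_force: [-0.6, 0.7, -0.2]
grip_width: 0.645
```

```bash
python3 -m inch '[[0,0,0.001,0,0.6],[0,0,0.002,0,0.6],[0,0,0.002,0,0.6]]'; python3 -c "
from h import *
s,d=grab('side',5);crop(s,230,160,330,260,5.8,'c9')"
```

```text
t: 6.85
position: [0.5328, -0.0101, 0.0701]
eef_rot: [0.708, 0.706, 0.001, -0.0]
contact_force: [-11.4, 0.8, 38.7]
grip_width: 0.646
```

View pics/c9.png

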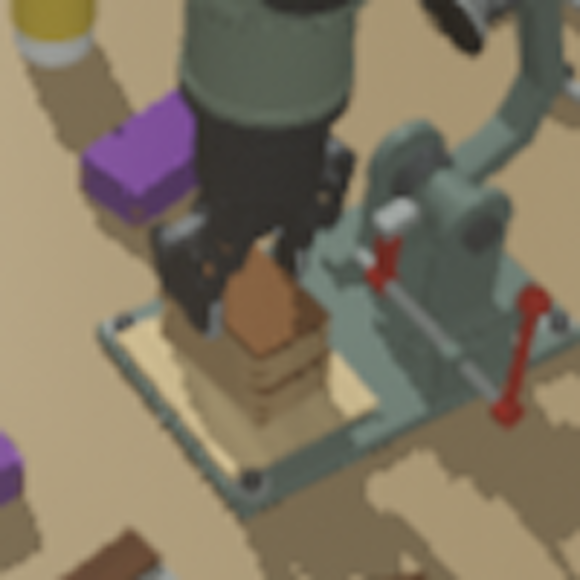

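```bash
python3 -m inch '[[0,0,-0.0015,0,0.6],[0,0,-0.0015,0,0.5],[0,0,-0.0015,0,0.3],[0,0,-0.0015,0,0.15],[0,0,-0.0015,0,0.1]]'; python3 -m inch '[[0,0,-0.01,0,0.1],[0,0,-0.04,0,0.1],[0,0,-0.08,0,0.1],[0,0,-0.12,0,0.1]]';python3 -c "
from h import *
s,d=grab('side',6);crop(s,230,160,330,260,5.8,'c10')
go(.468,-.233,.19,-21.5)"
```

```text
t: 7.4
position: [0.5326, -0.0101, 0.0699]
eef_rot: [0.708, 0.706, -0.0, -0.0]
contact_force: [0.6, -0.3, 0.1]
grip_width: 0.902
t: 7.8
position: [0.5322, -0.0103, 0.1919]
eef_rot: [0.708, 0.706, -0.0, -0.0]
contact_force: [0.5, 0.3, 0.2]
grip_width: 0.897
t 7.85 pos [ 0.5347 -0.0106  0.1978] jaw -0.24 tilt 0.39 F [5.1 0.3 8.8] w 0.897
shift [-0.2226 -0.0658  0.0072] turn 0.371 toolx [0.004 1.   ] tooly [ 1.    -0.004]
```

View pics/c10.png

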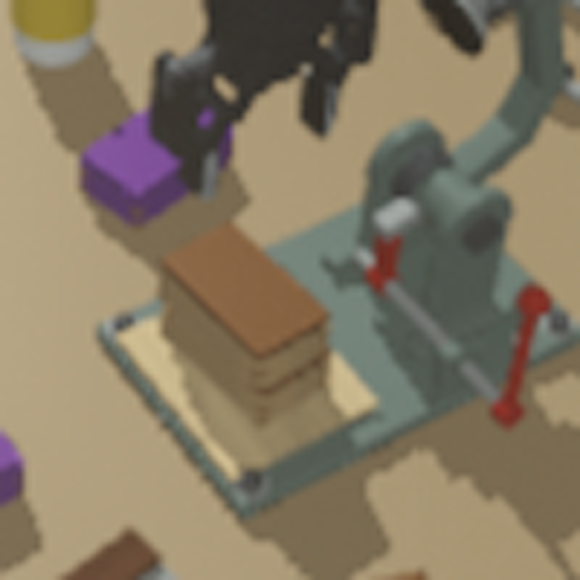

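Box b stands square on box_a with its edges in line. On to box c.

```bash
python3 -m inch '[[-0.03,-0.01,0,0.06,0.1],[-0.07,-0.02,0,0.13,0.1],[-0.11,-0.033,0,0.2,0.1],[-0.15,-0.045,0,0.27,0.1],[-0.19,-0.057,0,0.34,0.1]]'; python3 -m inch '[[-0.03,-0.01,0.0,0.03,0.1],[-0.03,-0.01,0.0,0.03,0.1]]';python3 -c "
from h import *
go(.468,-.233,.06,-21.5)
T,d=grab('top',7);S,_=grab('side',7)
crop(T,220,150,360,270,4.5,'c11');crop(S,230,200,350,320,4.8,'c12')
for n,p in (('top',T),('side',S)):
    for P,z in (((.534,-.011),.092),((.468,-.233),.036)):
        try: print(n,*[np.round(x,4) for x in lid(n,p,P,z,smin=115 if n=='top' else 95)])
        except Exception as e: print(n,e)
"
```

```text
t: 8.35
position: [0.4744, -0.2014, 0.1907]
eef_rot: [0.818, 0.575, 0.0, 0.0]
contact_force: [1.1, -0.3, 0.9]
grip_width: 0.899
t: 8.55
position: [0.4529, -0.2284, 0.1908]
eef_rot: [0.828, 0.561, -0.0, 0.0]
contact_force: [-0.5, -0.4, 0.6]
grip_width: 0.902
t 8.55 pos [ 0.4529 -0.2284  0.1908] jaw -21.77 tilt 0.06 F [-0.5 -0.4  0.6] w 0.902
shift [0.0015 0.0156 0.1308] turn -0.0048 toolx [0.371 0.929] tooly [ 0.929 -0.371]
top [ 0.5322 -0.0098] [ 0.5321 -0.0096] 90.0984 53.9325 88.9455
top [ 0.4791 -0.2087] [ 0.4785 -0.2066] 55.2967 45.7078 160.2512
side [ 0.5292 -0.0097] [ 0.5291 -0.0107] 102.348 58.2782 87.9054
side [ 0.4667 -0.2328] [ 0.4659 -0.2341] 101.034 59.5457 67.6602
```

View pics/c11.png

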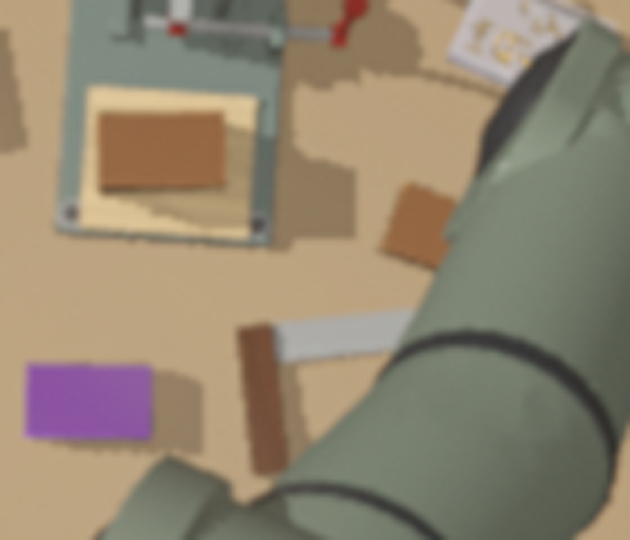

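View pics/c12.png

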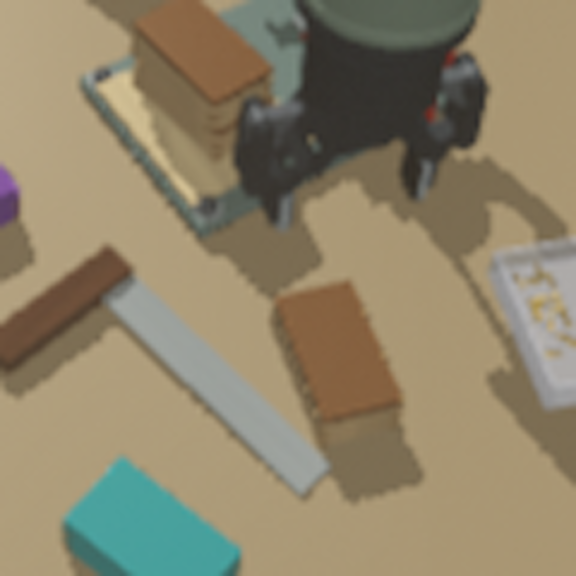

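The stack is within about 2 mm. Box c is at (0.468, −0.233), long axis 68.5°. The left finger will come down between box c and the blade, so I'll stop halfway and look.

```bash
python3 -m inch '[[0.001,0.0156,0.0,-0.005,0.1],[0.001,0.0156,0.03,-0.005,0.13],[0.001,0.0156,0.07,-0.005,0.13],[0.001,0.0156,0.11,-0.005,0.13],[0.001,0.0156,0.13,-0.005,0.13]]'; python3 -m inch '[[0,0,0,0,0.13],[0,0,0,0,0.13]]';python3 -c "
from h import *
go(.468,-.233,.014,-21.5)
S,_=grab('side',8)
crop(S,230,200,350,320,4.8,'c13')
"
```

```text
t: 9.15
position: [0.4701, -0.2277, 0.0574]
eef_rot: [0.824, 0.567, -0.001, -0.001]
contact_force: [0.3, -0.2, 0.6]
grip_width: 0.869
t: 9.35
position: [0.471, -0.2291, 0.0607]
eef_rot: [0.824, 0.566, 0.0, -0.0]
contact_force: [0.3, -0.9, -0.2]
grip_width: 0.869
t 9.35 pos [ 0.471  -0.2291  0.0607] jaw -21.03 tilt 0.01 F [ 0.3 -0.9 -0.2] w 0.869
shift [-0.0047 -0.0014  0.0467] turn 0.0082 toolx [0.359 0.933] tooly [ 0.933 -0.359]
```

View pics/c13.png

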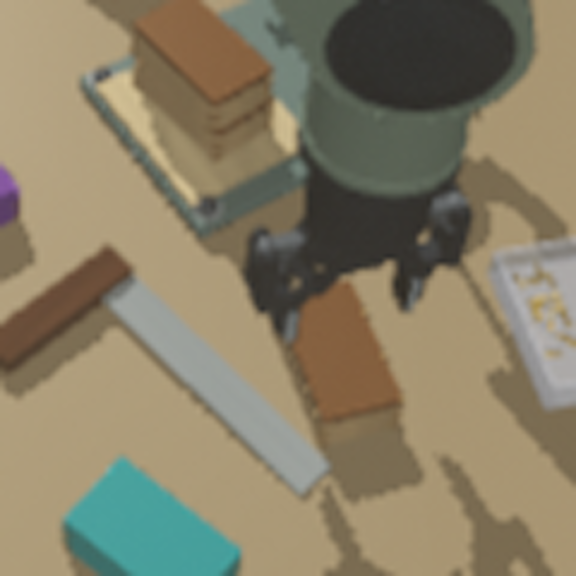

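The fingers straddle box c clear of the blade. Going down with the small correction.

```bash
python3 -m inch '[[-0.0045,-0.001,0.015,0.008,0.13],[-0.0045,-0.001,0.03,0.008,0.13],[-0.0045,-0.001,0.042,0.008,0.13],[-0.0045,-0.001,0.0465,0.008,0.13],[-0.0045,-0.001,0.0465,0.008,0.13]]'; python3 -c "
from h import *
go(.468,-.233,.014,-21.5)"; python3 -m inch '[[0,0,0,0,0.3],[0,0,0,0,0.5],[0,0,0,0,0.6],[0,0,0,0,0.6],[0,0,0,0,0.6]]' 40;  python3 -c "
from h import *
go(.468,-.233,.014,-21.5)"
```

```text
t: 9.9
position: [0.4681, -0.2333, 0.0137]
eef_rot: [0.827, 0.563, 0.0, -0.0]
contact_force: [-0.8, -1.1, 0.2]
grip_width: 0.866
t 9.9 pos [ 0.4681 -0.2333  0.0137] jaw -21.53 tilt 0.01 F [-0.8 -1.1  0.2] w 0.866
shift [ 0.0003 -0.0002 -0.0003] turn -0.0005 toolx [0.367 0.93 ] tooly [ 0.93  -0.367]
t: 10.4
position: [0.4683, -0.2335, 0.0144]
eef_rot: [0.827, 0.562, 0.0, 0.0]
contact_force: [-1.4, 0.7, 7.7]
grip_width: 0.644
t 10.4 pos [ 0.4683 -0.2335  0.0144] jaw -21.54 tilt 0.06 F [-1.4  0.7  7.7] w 0.644
shift [ 0.0004 -0.0004  0.0004] turn -0.0008 toolx [0.367 0.93 ] tooly [ 0.93  -0.367]
```

```bash
python3 -m inch '[[0,0,-0.005,0,0.6],[0,0,-0.03,0,0.6],[0,0,-0.07,0,0.6],[0,0,-0.115,0,0.6],[0,0,-0.16,0,0.6]]'; python3 -m inch '[[0,0,-0.03,0,0.6],[0,0,-0.045,0,0.6],[0,0,-0.045,0,0.6]]';python3 -c "
from h import *
go(.533,-.0105,.21,-.5)"
```

```text
t: 10.9
position: [0.4673, -0.2333, 0.1756]
eef_rot: [0.827, 0.562, -0.0, -0.0]
contact_force: [0.4, 0.1, -1.2]
grip_width: 0.647
t: 11.2
position: [0.4686, -0.2336, 0.2209]
eef_rot: [0.827, 0.563, 0.001, 0.001]
contact_force: [-0.6, 0.4, -2.6]
grip_width: 0.646
t 11.2 pos [ 0.4686 -0.2336  0.2209] jaw -21.54 tilt 0.22 F [-0.6  0.4 -2.6] w 0.646
shift [ 0.2312 -0.0221  0.011 ] turn -0.3672 toolx [0.367 0.93 ] tooly [ 0.93  -0.367]
```

```bash
python3 -m inch '[[0.03,-0.002,0,-0.05,0.6],[0.07,-0.006,0,-0.12,0.6],[0.11,-0.01,0,-0.19,0.6],[0.15,-0.014,0,-0.26,0.6],[0.19,-0.018,0,-0.33,0.6]]'; python3 -m inch '[[0.02,-0.002,0,-0.03,0.6],[0.02,-0.002,0,-0.03,0.6]]';python3 -c "
from h import *
go(.533,-.0105,.125,-.5)"
```

```text
t: 11.7
position: [0.5206, -0.0484, 0.2177]
eef_rot: [0.722, 0.692, -0.0, -0.0]
contact_force: [0.5, 0.1, -2.1]
grip_width: 0.645
t: 11.9
position: [0.5194, -0.0268, 0.2174]
eef_rot: [0.711, 0.703, -0.0, -0.001]
contact_force: [0.1, -1.5, -1.9]
grip_width: 0.647
t 11.9 pos [ 0.5194 -0.0268  0.2174] jaw -0.61 tilt 0.11 F [ 0.1 -1.5 -1.9] w 0.647
shift [0.0164 0.0136 0.0924] turn -0.002 toolx [0.011 1.   ] tooly [ 1.    -0.011]
```

```bash
python3 -m inch '[[0.0164,0.0136,0.0,0,0.6],[0.0164,0.0136,0.03,0,0.6],[0.0164,0.0136,0.06,0,0.6],[0.0164,0.0136,0.085,0,0.6],[0.0164,0.0136,0.0924,0,0.6]]'; python3 -m inch '[[0,0,0,0,0.6],[0,0,0,0,0.6]]';python3 -c "
from h import *
go(.533,-.0105,.107,-.5)
s,d=grab('side',9);crop(s,230,140,330,240,5.8,'c14')"
```

```text
t: 12.4
position: [0.532, -0.0146, 0.1235]
eef_rot: [0.713, 0.701, -0.002, -0.001]
contact_force: [0.2, 0.6, -1.1]
grip_width: 0.65
t: 12.6
position: [0.5341, -0.0143, 0.1269]
eef_rot: [0.713, 0.701, 0.0, 0.0]
contact_force: [0.0, -0.2, -1.2]
grip_width: 0.649
t 12.6 pos [ 0.5341 -0.0143  0.1269] jaw -0.96 tilt 0.05 F [ 0.  -0.2 -1.2] w 0.649
shift [ 0.0038 -0.0011  0.0199] turn -0.0081 toolx [0.017 1.   ] tooly [ 1.    -0.017]
```

View pics/c14.png

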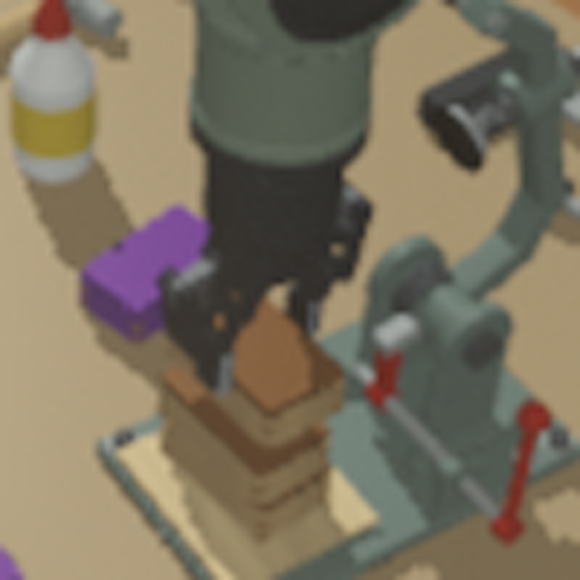

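Box c still sits about 4 mm to the right (front corner x≈275 against 262). I'll correct that and check before lowering.

```bash
python3 -m inch '[[0.0038,-0.001,0.003,-0.008,0.6],[0.0038,-0.001,0.008,-0.008,0.6],[0.0038,-0.001,0.01,-0.008,0.6],[0.0038,-0.001,0.01,-0.008,0.6]]';python3 -c "
from h import *
go(.533,-.0105,.107,-.5)
s,d=grab('side',10);crop(s,230,140,330,240,5.8,'c15')"
```

```text
t: 13.05
position: [0.5326, -0.01, 0.1158]
eef_rot: [0.71, 0.704, -0.0, -0.0]
contact_force: [-0.9, 0.5, -1.7]
grip_width: 0.648
t 13.05 pos [ 0.5326 -0.01    0.1158] jaw -0.46 tilt 0.02 F [-0.9  0.5 -1.7] w 0.648
shift [-0.0005  0.0004  0.0088] turn 0.0008 toolx [0.008 1.   ] tooly [ 1.    -0.008]
```

View pics/c15.png

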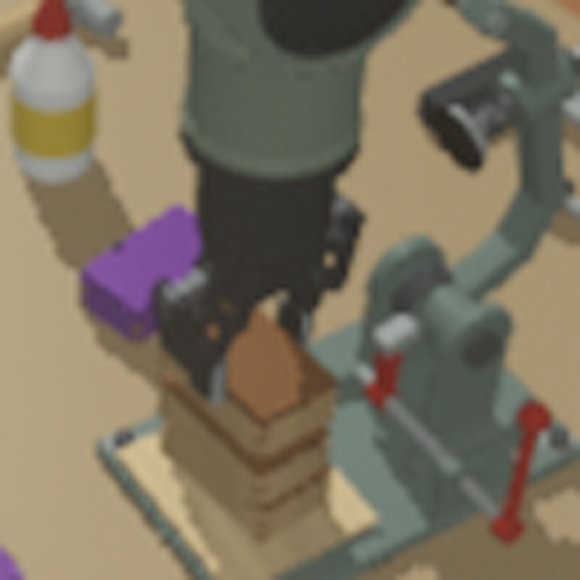

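```bash
python3 -m inch '[[0,0,0.003,0,0.6],[0,0,0.006,0,0.6],[0,0,0.008,0,0.6],[0,0,0.0085,0,0.6]]';python3 -m inch '[[0,0,0.0,0,0.6],[0,0,0.0005,0,0.6],[0,0,0.0005,0,0.6]]'
```

```text
t: 13.5
position: [0.5326, -0.01, 0.1073]
eef_rot: [0.71, 0.704, -0.0, -0.0]
contact_force: [-0.5, 0.7, -0.7]
grip_width: 0.644
t: 13.8
position: [0.5328, -0.01, 0.1071]
eef_rot: [0.71, 0.704, 0.0, 0.0]
contact_force: [0.2, -0.7, -1.4]
grip_width: 0.642
```

```bash
python3 -m inch '[[0,0,0.0005,0,0.6],[0,0,0.001,0,0.6],[0,0,0.001,0,0.6]]'
```

```text
t: 14.1
position: [0.5328, -0.01, 0.1064]
eef_rot: [0.71, 0.704, 0.0, 0.0]
contact_force: [-2.6, 0.4, 7.2]
grip_width: 0.644
```

In contact (7 N). Releasing.

```bash
python3 -m inch '[[0,0,0,0,0.5],[0,0,0,0,0.3],[0,0,0,0,0.15],[0,0,0,0,0.1],[0,0,0,0,0.1]]'; python3 -m inch '[[0,0,-0.01,0,0.1],[0,0,-0.03,0,0.1],[0,0,-0.06,0,0.1],[0,0,-0.09,0,0.1],[0,0,-0.1,0,0.1]]';python3 -c "
from h import *
S,d=grab('side',11);crop(S,230,140,330,240,5.8,'c16')
print(*[np.round(x,4) for x in lid('side',S,(.533,-.010),.128,smin=95)])
go(.626,-.151,.22,-4.7)"
```

```text
t: 14.6
position: [0.5327, -0.01, 0.106]
eef_rot: [0.71, 0.704, -0.0, -0.0]
contact_force: [0.5, -0.2, -0.4]
grip_width: 0.904
t: 15.1
position: [0.5338, -0.0102, 0.2093]
eef_rot: [0.71, 0.704, 0.002, 0.001]
contact_force: [0.0, -0.1, 0.0]
grip_width: 0.904
[ 0.529  -0.0103] [ 0.5293 -0.0104] 105.4368 60.3819 87.2844
t 15.15 pos [ 0.5339 -0.0101  0.2094] jaw -0.47 tilt 0.24 F [ 0.8 -0.3  1.7] w 0.901
shift [-0.1402  0.0933 -0.0103] turn 0.0738 toolx [0.008 1.   ] tooly [ 1.    -0.008]
```

View pics/c16.png

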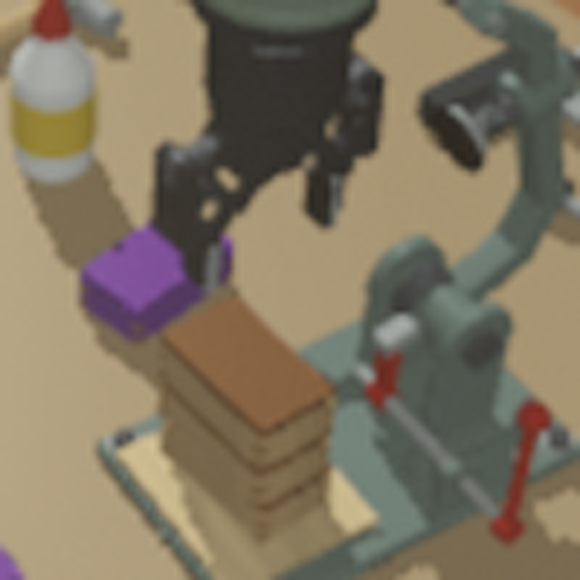

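The column is square (side crop: the three front edges line up at x≈262–266). Next is the catch, so I'll locate the knob in both views.

```bash
python3 - <<'E'
from h import *
print("side",ray("side",[[322.2,211.6]],.144))
S,D=load("side",11);C=cloud("side",D);print("cloud",C[211,322],C[212,322])
T=load("top",0)[0];crop(T,280,135,315,170,16,"k0")
ey=np.array([.082,.9966]);ex=np.array([.9966,-.082]);b=np.array([.533,-.0178])
print("model",b+.104*ex-.125*ey)
go(.626,-.1515,.22,-94.7)
print(env.state()["q"].round(2))
E
```

```text
side [[ 0.62647586 -0.14965311  0.144     ]]
cloud [ 0.62286301 -0.15088757  0.15055519] [ 0.6222505  -0.15222781  0.14725627]
model [ 0.6263964 -0.150903 ]
t 15.15 pos [ 0.5339 -0.0101  0.2094] jaw -0.47 tilt 0.24 F [ 0.8 -0.3  1.7] w 0.901
shift [-0.1407  0.0933 -0.0103] turn -1.497 toolx [0.008 1.   ] tooly [ 1.    -0.008]
[-0.38  0.43  0.39  1.88 -0.21  0.87  0.1 ]
```

View pics/k0.png

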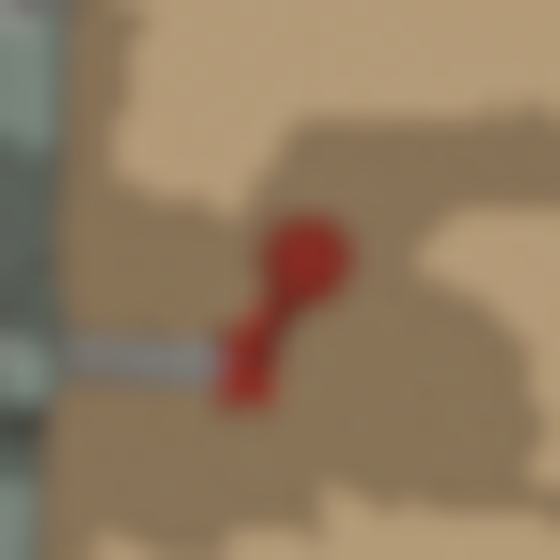

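Knob at about (0.6255, −0.151, 0.144), and all views agree within 2 mm. I'll move over it and turn the jaws along the press y.

```bash
python3 -m inch '[[-0.025,0.0,-0.01,-0.14,0],[-0.055,0.02,-0.01,-0.28,0],[-0.085,0.04,-0.01,-0.42,0],[-0.115,0.065,-0.01,-0.56,0],[-0.14,0.09,-0.01,-0.7,0]]';python3 -c "
from h import *
go(.6255,-.151,.215,85.3)"
```

```text
t: 15.65
position: [0.622, -0.1525, 0.2154]
eef_rot: [0.423, 0.906, -0.0, -0.0]
contact_force: [-0.1, -0.5, 1.1]
grip_width: 1.0
t 15.65 pos [ 0.622  -0.1525  0.2154] jaw 39.93 tilt 0.05 F [-0.1 -0.5  1.1] w 1.0
shift [-0.0011  0.0037  0.0004] turn -0.7919 toolx [-0.642  0.767] tooly [0.767 0.642]
```

```bash
python3 -m inch '[[0,0.0037,0,-0.145,0],[-0.001,0.0037,0,-0.29,0],[-0.001,0.0037,0,-0.435,0],[-0.001,0.0037,0,-0.58,0],[-0.001,0.0037,0,-0.725,0]]';python3 -m inch '[[0,0,0,-0.067,0],[0,0,0,-0.067,0],[0,0,0,-0.067,0]]';python3 -c "
from h import *
go(.6255,-.151,.124,85.3)
S,d=grab('side',12);crop(S,260,140,360,240,5.8,'k1')
T,d=grab('top',12);crop(T,240,100,340,200,5.8,'k2')"
```

```text
t: 16.15
position: [0.6247, -0.149, 0.2152]
eef_rot: [0.074, 0.997, 0.0, -0.001]
contact_force: [-0.1, -0.6, -0.4]
grip_width: 0.998
t: 16.45
position: [0.6249, -0.1491, 0.2155]
eef_rot: [0.045, 0.999, 0.0, -0.0]
contact_force: [-0.1, 0.9, 0.6]
grip_width: 1.001
t 16.45 pos [ 0.6249 -0.1491  0.2155] jaw 84.88 tilt 0.05 F [-0.1  0.9  0.6] w 1.001
shift [-0.0009 -0.0018  0.0915] turn -0.0073 toolx [-0.996  0.089] tooly [0.089 0.996]
```

View pics/k1.png

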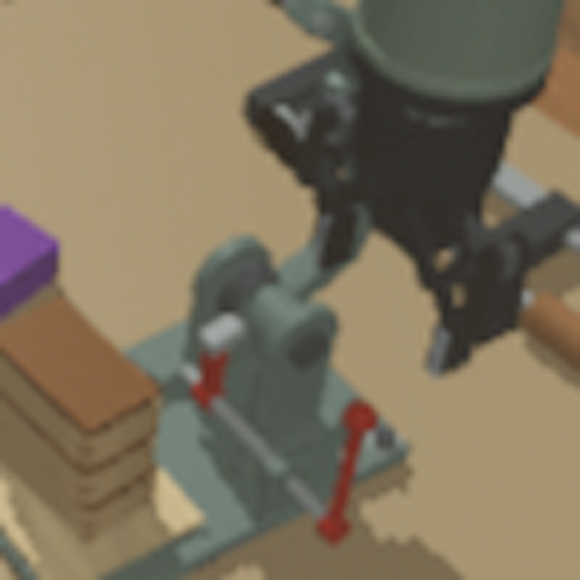

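View pics/k2.png

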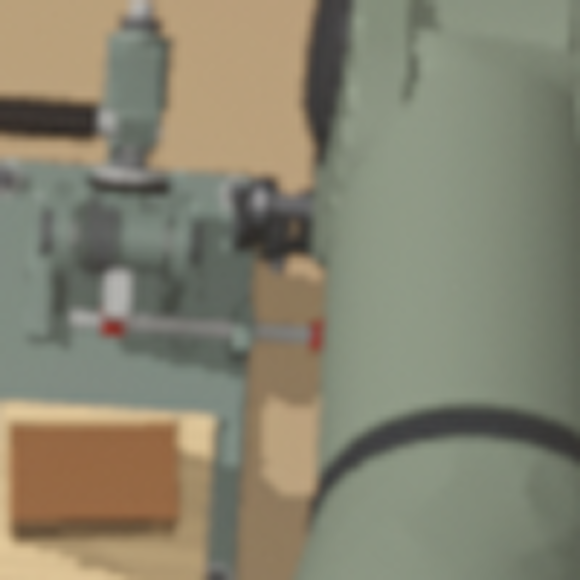

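The jaws are in line over the knob (knob at crop (358,418)) and clear of the lever. Going down and pinching with a light grip.

```bash
python3 -m inch '[[-0.001,-0.0018,0.03,-0.007,0],[-0.001,-0.0018,0.06,-0.007,0],[-0.001,-0.0018,0.08,-0.007,0],[-0.001,-0.0018,0.0915,-0.007,0],[-0.001,-0.0018,0.0915,-0.007,0]]';python3 -m inch '[[0,0,0,0,0.3],[0,0,0,0,0.6],[0,0,0,0,0.8],[0,0,0,0,0.9],[0,0,0,0,0.9]]' 20;python3 -c "
from h import *
go(.6255,-.151,.124,85.3)
S,d=grab('side',13);crop(S,260,140,360,240,5.8,'k3')"
```

```text
t: 17.05
position: [0.6253, -0.1508, 0.1233]
eef_rot: [0.04, 0.999, 0.0, -0.001]
contact_force: [-0.7, -0.1, 0.5]
grip_width: 1.002
t: 17.55
position: [0.6267, -0.1484, 0.1252]
eef_rot: [0.039, 0.999, 0.002, 0.001]
contact_force: [-3.7, 5.3, 11.1]
grip_width: 0.218
t 17.55 pos [ 0.6267 -0.1484  0.1252] jaw 85.51 tilt 0.18 F [-3.7  5.3 11.1] w 0.218
shift [ 0.001  -0.0027  0.0012] turn 0.0036 toolx [-0.997  0.078] tooly [0.078 0.997]
```

View pics/k3.png

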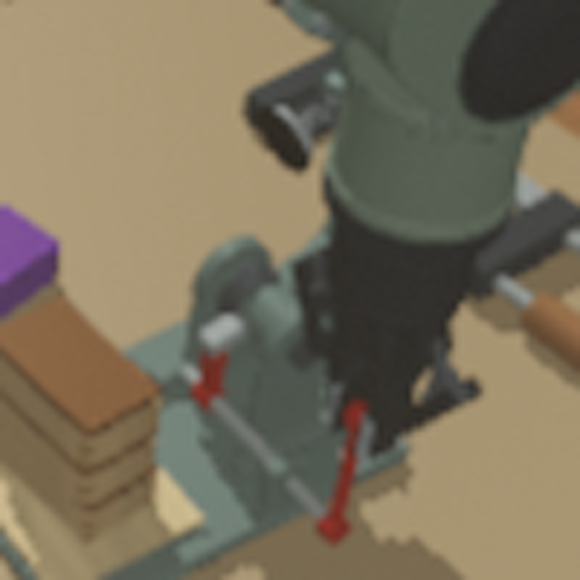

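Pinched (opening 18.5 mm ≈ 20 mm ball). Following the arc of radius 100 mm.

```bash
python3 -m inch '[[0.010,0,0.0005,0,0.9],[0.0199,0,0.002,0,0.9],[0.0296,0,0.0045,0,0.9],[0.0389,0,0.0079,0,0.9],[0.0479,0,0.0122,0,0.9]]';python3 -m inch '[[0.0086,0,0.0053,0,0.9],[0.0165,0,0.0113,0,0.9],[0.0238,0,0.0181,0,0.9],[0.0304,0,0.0256,0,0.9],[0.0362,0,0.0338,0,0.9]]';python3 -m inch '[[0.005,0,0.0086,0,0.9],[0.006,0,0.011,0,0.9],[0.006,0,0.011,0,0.9]]';python3 -c "
from h import *
go(.6255,-.151,.124,85.3)
S,d=grab('side',14);crop(S,240,140,340,240,5.8,'k4')"
```

```text
t: 18.1
position: [0.5787, -0.1444, 0.1128]
eef_rot: [0.039, 0.999, 0.001, 0.001]
contact_force: [2.4, 14.8, 1.2]
grip_width: 0.219
t: 18.6
position: [0.5425, -0.1413, 0.0787]
eef_rot: [0.039, 0.999, 0.001, 0.0]
contact_force: [2.3, 16.2, 1.6]
grip_width: 0.211
t: 18.9
position: [0.5362, -0.1408, 0.0673]
eef_rot: [0.039, 0.999, 0.002, -0.0]
contact_force: [-0.4, 17.7, 0.7]
grip_width: 0.214
t 18.9 pos [ 0.5362 -0.1408  0.0673] jaw 85.56 tilt 0.18 F [-0.4 17.7  0.7] w 0.214
shift [-0.0898 -0.0031 -0.0568] turn 0.0046 toolx [-0.997  0.077] tooly [0.077 0.997]
```

View pics/k4.png

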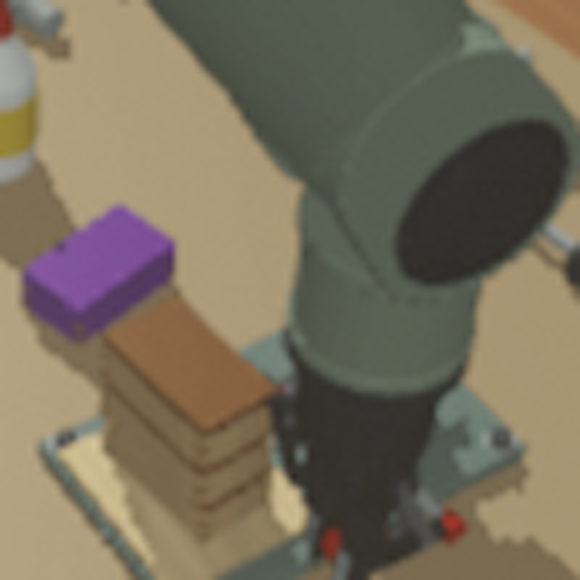

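The catch moved 90 mm and dropped 58 mm, so about 1.13 rad, which is over. I'll open partway and go straight up.

```bash
python3 -m inch '[[0,0,0,0,0.7],[0,0,0,0,0.5],[0,0,0,0,0.4],[0,0,0,0,0.4]]';python3 -m inch '[[0,0,-0.02,0,0.4],[0,0,-0.06,0,0.4],[0,0,-0.1,0,0.3],[0,0,-0.14,0,0.2],[0,0,-0.18,0,0.2]]';python3 -m inch '[[0,0,-0.05,0,0.1],[0,0,-0.1,0,0],[0,0,-0.15,0,0]]';python3 -c "
from h import *
go(.673,.038,.40,-4.7)
S,d=grab('side',15);crop(S,230,140,360,250,4.8,'k5')
T,d=grab('top',15);crop(T,200,90,330,220,4.6,'k6')"
```

```text
t: 19.35
position: [0.5362, -0.1441, 0.0677]
eef_rot: [0.04, 0.999, -0.0, 0.0]
contact_force: [-0.2, 0.4, -0.1]
grip_width: 0.6
t: 19.85
position: [0.5358, -0.144, 0.2495]
eef_rot: [0.04, 0.999, -0.0, 0.0]
contact_force: [0.5, -0.0, -0.1]
grip_width: 0.799
t: 20.15
position: [0.5356, -0.1439, 0.4]
eef_rot: [0.04, 0.999, -0.0, 0.0]
contact_force: [0.7, -1.5, -1.2]
grip_width: 1.0
t 20.15 pos [ 0.5356 -0.1439  0.4   ] jaw 85.41 tilt 0.03 F [ 0.7 -1.5 -1.2] w 1.0
shift [-0.1224  0.1924  0.    ] turn -1.5689 toolx [-0.997  0.08 ] tooly [0.08  0.997]
```

View pics/k5.png

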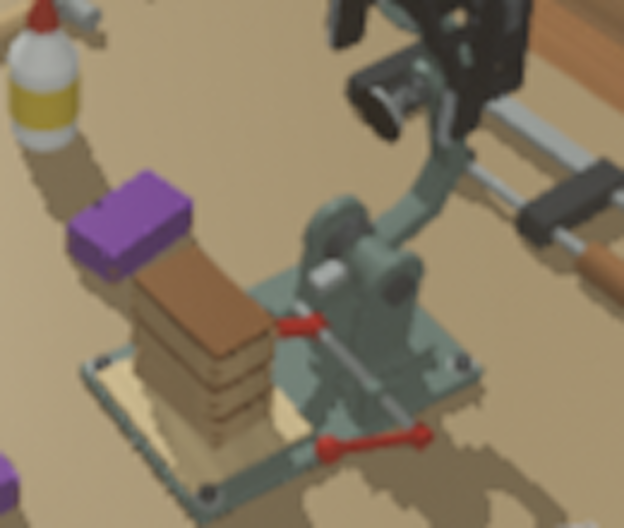

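View pics/k6.png

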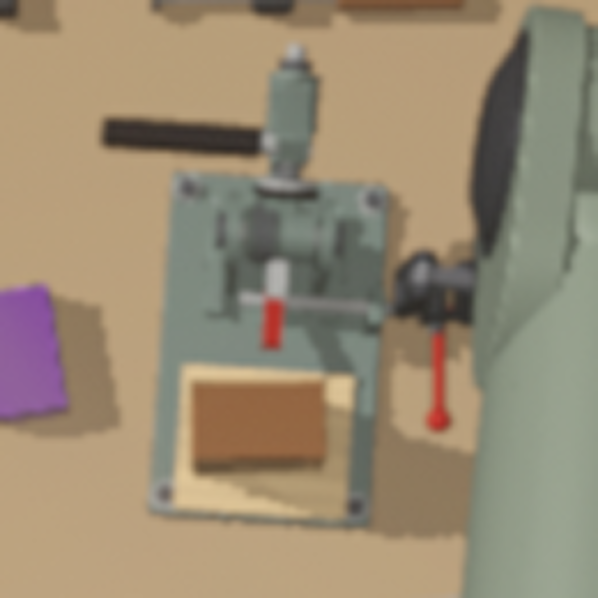

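The catch is visibly over: the red knob has swung to the robot side at crop (437,418) in top, and the pawl is down. The column is intact and the lever is still up. Now the grip.

```bash
python3 -m inch '[[-0.01,0.01,-0.02,0.14,0],[-0.03,0.04,-0.02,0.28,0],[-0.05,0.075,-0.02,0.42,0],[-0.075,0.11,-0.02,0.56,0],[-0.1,0.145,-0.02,0.7,0]]';python3 -c "
from h import *
go(.674,.051,.42,-4.7);print(env.state()['q'].round(2))"
```

```text
t: 20.75
position: [0.6482, -0.0061, 0.4177]
eef_rot: [0.383, 0.924, -0.0, 0.0]
contact_force: [0.3, -1.6, 0.3]
grip_width: 1.004
t 20.75 pos [ 0.6482 -0.0061  0.4177] jaw 44.96 tilt 0.02 F [ 0.3 -1.6  0.3] w 1.004
shift [ 0.0221  0.0586 -0.0023] turn 0.8667 toolx [-0.707  0.708] tooly [0.708 0.707]
[-0.14  0.45  0.1   1.26 -0.04  1.44  0.74]
```

```bash
python3 -m inch '[[0.005,0.015,0,0.145,0],[0.01,0.03,0,0.29,0],[0.016,0.045,0,0.435,0],[0.022,0.0586,0,0.58,0],[0.022,0.0586,0,0.725,0]]';python3 -m inch '[[0,0,0,0.14,0],[0,0,0,0.14,0],[0,0,0,0.14,0]]';python3 -c "
from h import *
go(.674,.051,.316,-4.7);print(env.state()['q'].round(2))
S,d=grab('side',16);crop(S,260,70,360,170,5.8,'g1')
C=cloud('side',d)"
```

```text
t: 21.25
position: [0.6733, 0.0521, 0.4169]
eef_rot: [0.685, 0.729, -0.0, -0.0]
contact_force: [-0.9, -0.0, 0.5]
grip_width: 0.998
t: 21.55
position: [0.6729, 0.0499, 0.4175]
eef_rot: [0.731, 0.682, -0.0, 0.0]
contact_force: [-0.0, -0.0, -0.1]
grip_width: 0.996
t 21.55 pos [0.6729 0.0499 0.4175] jaw -4.0 tilt 0.02 F [-0.  -0.  -0.1] w 0.996
shift [0.0012 0.001  0.1015] turn 0.0123 toolx [0.07  0.998] tooly [ 0.998 -0.07 ]
[-0.32  0.51  0.27  1.18 -0.13  1.47 -0.14]
```

View pics/g1.png

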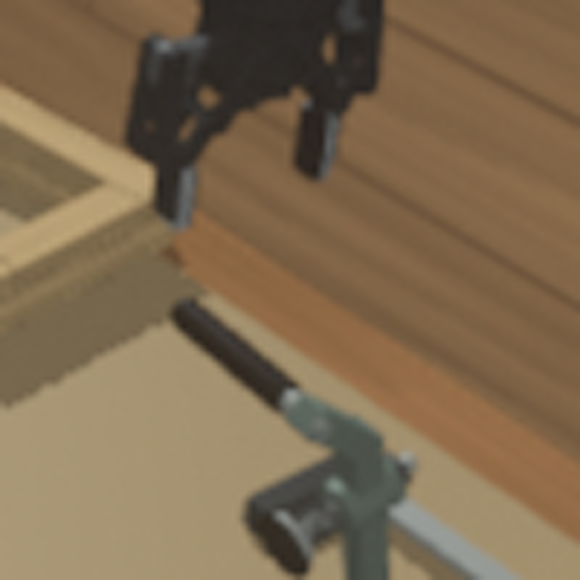

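The open fingers stand directly above the black grip (crop (185,305)–(290,395)), one before it and one behind. Going down and pinching.

```bash
python3 -m inch '[[0.001,0.001,0.03,0.012,0],[0.001,0.001,0.06,0.012,0],[0.001,0.001,0.085,0.012,0],[0.001,0.001,0.1,0.012,0],[0.001,0.001,0.1,0.012,0]]';python3 -m inch '[[0,0,0,0,0.3],[0,0,0,0,0.6],[0,0,0,0,0.8],[0,0,0,0,0.9],[0,0,0,0,0.9]]' 40;python3 -c "
from h import *
go(.674,.051,.316,-4.7)
S,d=grab('side',17);crop(S,260,70,360,170,5.8,'g2')"
```

```text
t: 22.1
position: [0.6732, 0.0507, 0.3156]
eef_rot: [0.736, 0.677, -0.001, -0.001]
contact_force: [0.2, 0.2, 0.6]
grip_width: 0.997
t: 22.6
position: [0.6743, 0.0508, 0.3182]
eef_rot: [0.737, 0.676, 0.0, 0.0]
contact_force: [1.2, 0.2, 0.8]
grip_width: 0.217
t 22.6 pos [0.6743 0.0508 0.3182] jaw -4.92 tilt 0.07 F [1.2 0.2 0.8] w 0.217
shift [ 0.0002 -0.0003  0.0022] turn -0.0038 toolx [0.086 0.996] tooly [ 0.996 -0.086]
```

View pics/g2.png

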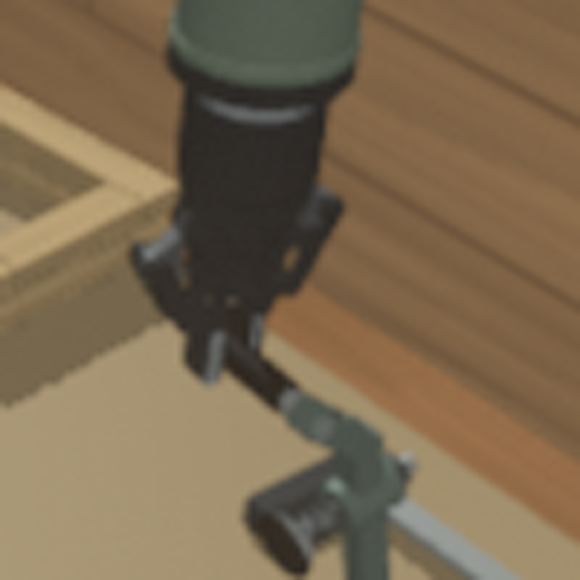

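```bash
python3 -c "
import numpy as np
t=np.r_[np.arange(0,1.3,.1),1.25,1.3,1.35,1.38,1.4,1.42];a=1.549-t
Y=-.232*(np.cos(a)-np.cos(1.549));Z=.232*(np.sin(1.549)-np.sin(a))
for s in (0,5,10):
  for i in range(s,min(s+9,len(t))): print(round(t[i],2),(Y[i]-Y[s]).round(4),(Z[i]-Z[s]).round(4))
  print()
"
```

```text
0.0 0.0 0.0
0.1 -0.0231 0.0017
0.2 -0.046 0.0056
0.3 -0.0683 0.0119
0.4 -0.0899 0.0203
0.5 -0.1106 0.0308
0.6 -0.1301 0.0434
0.7 -0.1482 0.0578
0.8 -0.1649 0.074

0.5 0.0 0.0
0.6 -0.0195 0.0125
0.7 -0.0377 0.027
0.8 -0.0543 0.0432
0.9 -0.0692 0.0609
1.0 -0.0823 0.0801
1.1 -0.0934 0.1004
1.2 -0.1024 0.1218
1.25 -0.1061 0.1328

1.0 0.0 0.0
1.1 -0.0111 0.0204
1.2 -0.0201 0.0417
1.25 -0.0238 0.0527
1.3 -0.0269 0.0639
1.35 -0.0295 0.0752
1.38 -0.0308 0.082
1.4 -0.0315 0.0866
1.42 -0.0322 0.0912
```

```bash
python3 -m inch '[[0,-0.0231,0.0017,0,0.9],[0,-0.046,0.0056,0,0.9],[0,-0.0683,0.0119,0,0.9],[0,-0.0899,0.0203,0,0.9],[0,-0.1106,0.0308,0,0.9]]';python3 -c "
from h import *
b=np.array([.533,-.0178]);ex=np.array([.9966,-.082]);ey=np.array([.082,.9966])
t=.5;a=1.549-t;P=b+(.14-.232*np.cos(a))*ex+.080*ey
go(*P,.104+.232*np.sin(a)-.0175,-4.7)
S,d=grab('side',18);crop(S,210,80,340,210,4.5,'g3')"
```

```text
t: 23.15
position: [0.5642, 0.0604, 0.2877]
eef_rot: [0.737, 0.676, 0.002, 0.001]
contact_force: [2.0, 1.3, 9.5]
grip_width: 0.218
t 23.15 pos [0.5642 0.0604 0.2877] jaw -4.93 tilt 0.22 F [2.  1.3 9.5] w 0.218
shift [-0.0005 -0.0003  0.    ] turn -0.004 toolx [0.086 0.996] tooly [ 0.996 -0.086]
```

View pics/g3.png

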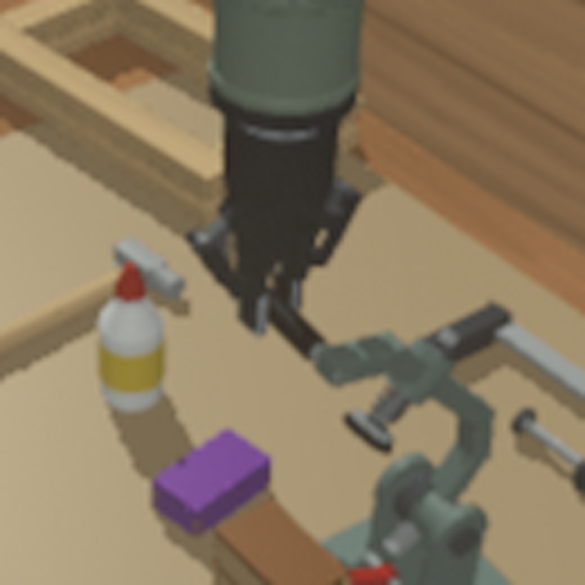

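The lever follows, and the measured pose matches the model arc at t = 0.5 within 1 mm. Continuing.

```bash
python3 -m inch '[[0,-0.0195,0.0125,0,0.9],[0,-0.0377,0.027,0,0.9],[0,-0.0543,0.0432,0,0.9],[0,-0.0692,0.0609,0,0.9],[0,-0.0823,0.0801,0,0.9]]';python3 -m inch '[[0,-0.0111,0.0204,0,0.9],[0,-0.0201,0.0417,0,0.9],[0,-0.0238,0.0527,0,0.9],[0,-0.025,0.057,0,0.9]]' 60;python3 -c "
from h import *
b=np.array([.533,-.0178]);ex=np.array([.9966,-.082]);ey=np.array([.082,.9966])
t=1.27;a=1.549-t;P=b+(.14-.232*np.cos(a))*ex+.080*ey
go(*P,.104+.232*np.sin(a)-.0175,-4.7)
S,d=grab('side',19);crop(S,210,120,340,250,4.5,'g4')"
```

```text
t: 23.7
position: [0.4822, 0.0676, 0.207]
eef_rot: [0.737, 0.676, 0.001, 0.001]
contact_force: [3.5, 0.9, 5.2]
grip_width: 0.221
t: 24.1
position: [0.4572, 0.0698, 0.1494]
eef_rot: [0.737, 0.676, 0.0, 0.0]
contact_force: [0.8, 1.8, 6.4]
grip_width: 0.21
t 24.1 pos [0.4572 0.0698 0.1494] jaw -4.91 tilt 0.03 F [0.8 1.8 6.4] w 0.21
shift [-0.0011 -0.0003 -0.001 ] turn -0.0037 toolx [0.086 0.996] tooly [ 0.996 -0.086]
```

View pics/g4.png

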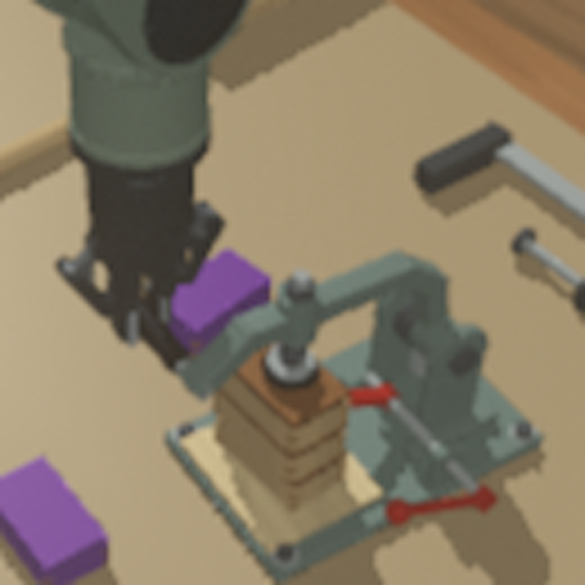

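The pad is about on the top box and the column is square. Squeezing slowly to t ≈ 1.40.

```bash
python3 -m inch '[[0,-0.002,0.007,0,0.9],[0,-0.0035,0.013,0,0.9],[0,-0.0045,0.018,0,0.9],[0,-0.0053,0.022,0,0.9],[0,-0.006,0.026,0,0.9]]' 80;python3 -m inch '[[0,-0.0003,0.002,0,0.9],[0,-0.0005,0.003,0,0.9],[0,-0.0005,0.003,0,0.9],[0,-0.0005,0.003,0,0.9]]';python3 -c "
from h import *
b=np.array([.533,-.0178]);ex=np.array([.9966,-.082]);ey=np.array([.082,.9966])
t=1.40;a=1.549-t;P=b+(.14-.232*np.cos(a))*ex+.080*ey
go(*P,.104+.232*np.sin(a)-.0185,-4.7)
S,d=grab('side',20);crop(S,210,120,340,250,4.5,'g5')"
```

```text
t: 24.65
position: [0.4519, 0.0703, 0.1247]
eef_rot: [0.737, 0.676, 0.001, 0.0]
contact_force: [-2.5, 0.6, 20.4]
grip_width: 0.206
t: 25.05
position: [0.4514, 0.0703, 0.1217]
eef_rot: [0.737, 0.676, 0.001, 0.0]
contact_force: [1.1, 0.5, 12.4]
grip_width: 0.208
t 25.05 pos [0.4514 0.0703 0.1217] jaw -4.93 tilt 0.09 F [ 1.1  0.5 12.4] w 0.208
shift [-0.0011 -0.0009  0.0018] turn -0.0041 toolx [0.086 0.996] tooly [ 0.996 -0.086]
```

View pics/g5.png

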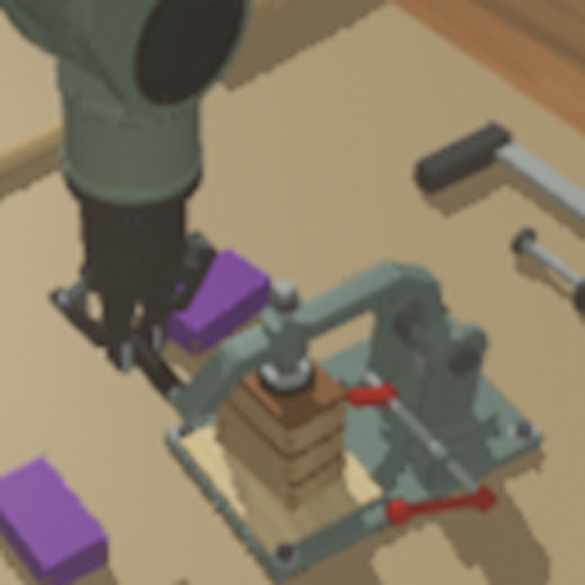

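By the grip height the lever is at about 1.396 with 12 N up. I'll add a small margin, staying short of the stop.

```bash
python3 -m inch '[[0,-0.0002,0.0015,0,0.9],[0,-0.0004,0.003,0,0.9],[0,-0.0004,0.0035,0,0.9],[0,-0.0004,0.0035,0,0.9],[0,-0.0004,0.0035,0,0.9]]';python3 -m inch '[[0,0,0,0,0.9],[0,0,0,0,0.9],[0,0,0,0,0.9]]';python3 -c "
from h import *
go(.45,.07,.12,-4.7)
S,d=grab('side',21);crop(S,230,160,310,240,7.2,'g6')
S0=load('side',19)[0];crop(S0,230,160,310,240,7.2,'g7')
T,d=grab('top',21);crop(T,120,90,360,270,3.3,'g8')
print(env.state()['contact_force'])"
```

```text
t: 25.6
position: [0.4509, 0.0703, 0.1183]
eef_rot: [0.737, 0.676, 0.001, 0.0]
contact_force: [-1.5, -0.1, 17.1]
grip_width: 0.209
t: 25.9
position: [0.4509, 0.0703, 0.1183]
eef_rot: [0.737, 0.676, 0.001, 0.0]
contact_force: [-1.1, -0.4, 17.0]
grip_width: 0.204
t 25.9 pos [0.4509 0.0703 0.1183] jaw -4.94 tilt 0.09 F [-1.1 -0.4 17. ] w 0.204
shift [-0.0004 -0.0009 -0.0017] turn -0.0042 toolx [0.086 0.996] tooly [ 0.996 -0.086]
[-1.24076158  0.54213821 16.38611352]
```

View pics/g6.png

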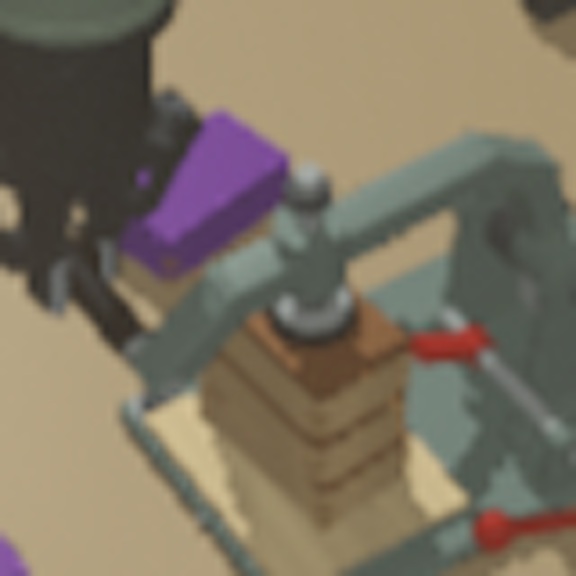

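View pics/g7.png

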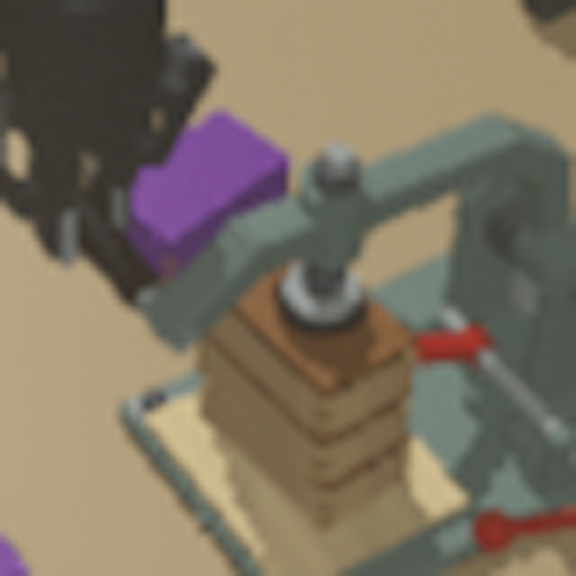

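View pics/g8.png

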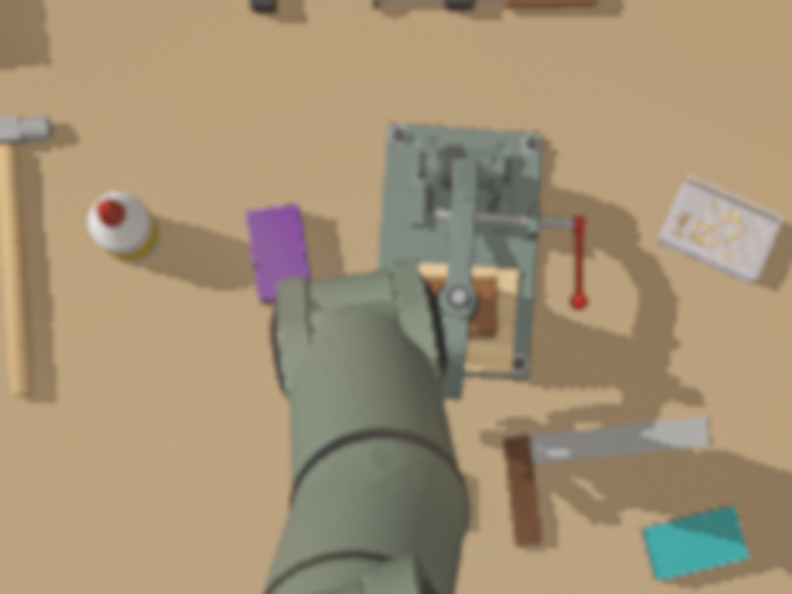

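The spindle that showed below the arm boss in g7 has gone in (g6). The lever is at about 1.41, the reading is a steady 17 N, the column is square, the catch is over and the bystanders are in place. Handing in.

```bash
python3 -c "
from cell import env
print(env.hand_in())"
```

```text
the job is handed in; nothing more can be done
None
```

I handed the job in at about 26 s of robot time, still holding the lever down; the hand-in gives no verdict. I stacked box b and then box c on box_a with the catch on. Then I flipped the catch fully over towards the robot, and only after that pulled the lever down by its grip.

**What the last checks showed**
- **Column:** the three boxes stand square, with their edges in line in the side view. The lid positions I measured agree to about 2–3 mm.
- **Catch:** over by about 1.13 rad, worked out from the knob's travel and seen in both views.
- **Lever:** at about 1.41 rad from the grip height, with a steady 16–17 N upwards at the hand.
- **Pad:** the spindle has visibly gone into the arm. The squeeze works out at about 14 mm from the lever angle; I had no direct reading of it.
- **Bystanders:** the glue bottle, tray, hammer and try square look unmoved in the last top view. I did not check the drill and the rail in the last pictures; nothing I did went near them.

**What went less than smoothly**
- Closing on box b, the fingertips touched the bench (6 N), so I re-gripped 10 mm higher. Setting box b down briefly pressed with 39 N on the boxes before I eased off and released.
- The two cameras disagree by about 3 mm along x, which is around their calibration error.

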